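# Lift the hot lid off the glue pot with the lid lifter

## Task

The lid of the small steel glue pot is hot and lopsided: a weight hidden inside it lies somewhere off to one side. Take the lid lifter from its wooden rack, hook it under the lid's loop, feel for the place along the loop where the lid balances, and carry the lid level to the round cork-topped rest; set it down gently in the middle of the rest, then hang the lifter back in its rack. Never let the lid tip, touch it with nothing but the lifter, and leave the other things alone.

Things in the scene. Friction and masses are not known exactly. Their poses are not given: they have to be found in the camera images.
- glue_pot: Fixed unit: white round warming plate (124 mm across, 35 mm high, black knob at its -x side) with an open steel pot on it, 118 mm across, inside 110 mm, rim 90 mm above the bench. Origin at the centre of its underside on the bench, z up. Its yaw is without meaning for the job.
- pot_lid: Hot loose lid: aluminium disc 120 mm across, 4 mm thick, origin at the centre of its underside (on the pot's rim), z up. Below it a plug 100 mm across, 8 mm deep, sits in the pot with 5 mm play. 0.56 to 0.64 kg in all; does not stick. A slug hidden inside, fixed, puts its centre of mass up to 30 mm to either side of the middle along y (centred in x, about 2 mm below the origin).
- loop_mid (a point): Middle of the underside of the lid's loop, a flat dark steel strap along the lid's y, 10 mm wide in x, 6 mm thick; here 22 mm above the lid's origin, with an 18 mm gap down to the disc. Free between end posts from y = -38 to +38 mm. The lid hangs level only while its centre of mass lies within the 8 mm width of the lifter's blade; otherwise it tips about the blade's edge.
- lid_rest: Fixed round wooden rest with a cork top, 130 mm across, flat top 18 mm above the bench. Origin at the centre of its underside, z up. The lid, plug down on the cork, has its origin 26 mm above this origin.
- rack: Fixed wooden rack for the lifter: base 130 x 70 x 12 mm, posts at x = -50 and +50 mm (12 mm thick), each with a U saddle open upward: floor 132 mm above the bench, 32 mm wide in y, cheeks 12 mm high. Origin at the centre of its underside. The 88 mm between the posts is free. The lathe headstock to the right of the bench work is taller than 0.25 m; at 0.4 m one passes over it.
- lifter: The lid lifter, loose, 0.15 kg. Origin: on the upper face of the blade, right below the handle's centre. Blade 6 mm thick, 8 mm wide in y, from the spine (x = -26 to -18 mm) forward to x = +18 mm; its last 4 mm (x = 14 to 18) stand 4 mm up as a tip. The strap belongs between spine and tip. Hanging in the rack, its axes are the rack's and its origin is 23 mm above the rack's origin.
- handle (a point): Centre of the lifter's handle, a dark wooden bar 120 mm along the lifter's x, 22 x 22 mm; 120 mm above the lifter's origin. Grip its middle from above, fingers closing along y; the steel spine (8 mm) goes down from it at x = -22 mm.
- small_pulley: Grey stepped metal pulley, 84 mm across, 38 mm high, bystander; origin at the centre of its underside.
- tape_measure: Yellow tape measure, 36x74x66 mm, bystander; origin at the centre of its underside.
- wax_tin: Flat round red tin, 78 mm across, 28 mm high, bystander; origin at the centre of its underside.

How it is judged (in metres and radians):
On the way, in this order (a step that is already met when the one before it is completed fails the run):
1. the lifter has been taken out of its rack, clear of the saddles ((z of lifter in the frame of rack above 0.045 m or horizontal distance between lifter and rack above 0.08 m)), for 0.1 s.
2. the lid hangs on the lifter, level within 6 degrees, its underside at least 25 mm above the pot's rim (z of pot_lid in the frame of glue_pot above 0.115 m and angle between pot_lid's own z axis and vertical below 0.105 rad and contact force between lifter and pot_lid above 2 N), for 0.3 s.
3. the lid lies on the cork rest, free of the lifter (horizontal distance between pot_lid and lid_rest below 0.02 m and z of pot_lid in the frame of lid_rest between 0.023 and 0.029 m and angle between pot_lid's own z axis and vertical below 0.05 rad and contact force between lifter and pot_lid below 0.1 N and linear speed of pot_lid below 0.02 m/s), for 0.2 s.
At the end, for the whole second after the job is handed in: The lid lies flat and still on the cork rest, centre within 20 mm of the rest's centre (height within 3 mm, tilt under 3 degrees); the lifter hangs still and upright (within 4.5 degrees) in its rack, within 4 mm of its hanging height and 30 mm of the rack's middle, released (horizontal distance between pot_lid and lid_rest below 0.02 m and z of pot_lid in the frame of lid_rest between 0.023 and 0.029 m and angle between pot_lid's own z axis and vertical below 0.05 rad and linear speed of each of pot_lid, lifter below 0.02 m/s and horizontal distance between lifter and rack below 0.03 m and z of lifter in the frame of rack between 0.019 and 0.027 m and angle between lifter's own z axis and vertical below 0.08 rad); the robot touches nothing.
It fails at once if the lid tips more than 9 degrees (angle between pot_lid's own z axis and vertical above 0.157 rad).
It fails at once if the lifter bears on the lid with more than 20 N (contact force between lifter and pot_lid above 20 N).
It fails at once if the lid is set down on the rest with more than 20 N (contact force between pot_lid and lid_rest above 20 N).
It fails at once if the robot itself touches the hot lid (contact force between any of the fingers, the arm and pot_lid above 0.5 N).
It fails at once if a bystander is moved more than 15 mm (distance of any of small_pulley, tape_measure, wax_tin from where it was at the start of the episode above 0.015 m).
It also fails if it takes over 72 s, if anything falls off the work surface, if the arm or the gripper's body presses on something with over 40 N, if the wrist force passes 120 N, or if a joint passes its speed limit or range.

## Robot

A 6-joint arm with a two-finger parallel gripper is mounted at the origin on a cart in front of the work surface, level with it; the furniture and walls round the work are solid. World frame = base frame: x ahead of the robot, y to its left, z up, the work surface at z = 0. Lengths are in m, angles in degrees, forces in N, time in s.
With the tool pointing down it reaches from about 0.375 to 0.9 m from the base axis. Payload 3.1 kg.
Tool frame: the origin (TCP) lies on the centre line of the jaws, within the pads' length; the fingertips stand 17 mm ahead of it and the grasp point (between the pads) lies 2 mm behind it; z points along the fingers, y is the line along which they close (so a half turn about z gives the same grasp; the last joint's range is limited). The gripper opens to 87 mm and grips with 3 to 60 N. Pads are 19 mm wide; open, the fingers measure 117 mm over their backs; the gripper's body (75 mm by 190 mm) begins 51 mm behind the grasp point.
Start: joints at [53.486, 30.224, 82.088, -0, 67.689, -10.227], TCP at [0.277, 0.56, 0.211] pointing down, gripper open.
Joint ranges: [-176.69, 176.69], [-43.24, 126.21], [12.49, 139.97], [-82, 262], [0, 151.66], [-163.58, 163.58]. Speed limits (degrees/s): [159.86, 159.86, 180, 180, 180, 180].

## Interface

Orientations are given as a 3x3 rotation matrix whose columns are the frame's x, y, z axes.
In Python, from rig import bot, imaging, finder gives the robot as it stands. The module is installed in compiled form; this text tells all that it offers.
- The arm moves only by the tool play_rows, never from a script. Its argument "motion" is a list that holds one entry, the list of rows, each a list of 6 numbers: the shift along the tool's x, y, z in m, then the turn, a rotation vector about the tool's x, y, z in degrees. In form: [[[dx, dy, dz, wx, wy, wz], ...]]. A call has 1 to 8 rows; each row is the pose to reach, as a shift and turn from the pose commanded when the call began, along the tool's axes at that moment; what a row does not reach only later rows make up. A row lasts 1/12 s, in which the tool goes at most 41.7 mm and 7.16 degrees, less where a joint would pass 70% of its speed; a pose out of reach is approached as far as the arm can. A call with a gripper value outside its range is refused whole. "fingers" is the finger opening in m, from 0 to 0.087, set as the call begins (left out, the last holds). The fingers move at their own pace and stop on an object; the grip force is fixed at half the most. Time passes only in rows, so rows that repeat a pose let the fingers close. It gives the time, the measured TCP pose, the force, the opening and the grip force at its end, in the units of the state.
- bot.read_state(): the state, without advancing time (a new reading comes with each control period).
- imaging.capture(name): name is "scene" or "top" or "wrist"; returns a dict with "frame" (420x560x3 uint8, red, green, blue), "camera_matrix" (3x3 intrinsics, pixels), "R" (3x3) and "t" (3): a world point X has camera coordinates R X + t. Camera axes: x right, y down, z forward; pixel columns grow to the right and rows downward; lengths in m; the calibration is good to about 2 mm. A picture is of the moment at which its call begins. There is no depth.
- bot.hand_in(): hands the job in; it is judged then, once.
Trained networks look in the newest picture that a camera, given by its name, has taken for a name from the list of things; names that differ only in an ending like _2 or _b are one class to them, and where a whole thing is asked for, a point or a joint stands for the part that bears it (a point fixed in the world has none). Each returns a list of dicts, best first, with "confidence" (0 to 1); they miss things now and then, are a little off and sometimes report something else, mostly with a low value. They report only what shows in the picture. A call takes as long as a camera call.
- finder.recognise(camera, name): "at" ([x, y, z] in m, in world coordinates, good to about 4 mm: the middle of the surface that is visible of it).
- finder.outline_of(camera, name): "pixels" (420x560 bool, what is visible of it).
The state is a dict: "time_s": time; "joint_positions": joint angles; "qvel": joint speeds; "tau": joint torques, N m; "position": TCP position; "tcp_rot": TCP orientation; "force": force on the tool from outside, world axes, zero at the start; "moment": the same for the moment, N m; "opening": opening from 0.0 (shut) to 1.0 (fully open); "grasp_force": force on a finger pad.
Only numpy, scipy, OpenCV 4.12 (cv2) and the standard library are available. Lean on these libraries where they do the work, as an engineer would, in place of code of your own. Each camera call takes 0.05 s, during which the arm holds its last target. There are 200 camera calls.

## Working session

There is one attempt and no reset: what is moved stays moved. The work goes in short steps, Python scripts to look and compute and a tool call to move; the robot and the scene stay as the last step left them, time stands still between calls to the robot, and variables do not carry over. Pictures are saved under pics/ and viewed, at most 10 in all, crops included, and the job is handed in when it is done.

Besides the shell and the picture viewer there is one more tool, called as name(argument=value, ...), one argument or row to a line, values as JSON. play_rows: Moves the arm, as the interface text tells. Its arguments: {"type":"object","properties":{"motion":{"type":"array"},"fingers":{"type":"number"}},"required":["motion"]}

```bash
mkdir -p pics; ls; python3 - <<'E'
from rig import bot, imaging, finder
import cv2, numpy as np
s=bot.read_state(); print({k:np.round(v,3).tolist() for k,v in s.items()})
ims=[]
for c in ["scene","top"]:
    im=imaging.capture(c); cv2.imwrite(f"pics/{c}0.png",im["frame"][:,:,::-1])
    print(c,np.round(im["camera_matrix"],1).tolist(),np.round(im["R"],3).tolist(),np.round(im["t"],3).tolist())
    for n in ["glue_pot","pot_lid","loop_mid","lid_rest","rack","lifter","handle","small_pulley","tape_measure","wax_tin"]:
        r=finder.recognise(c,n); print(n,[(np.round(d["at"],3).tolist(),round(d["confidence"],2)) for d in r[:2]])
E
```

```text
pics
{'time_s': 0.0, 'joint_positions': [53.486, 30.276, 82.157, -0.002, 67.69, -10.229], 'qvel': [0.055, 0.018, 0.024, -0.025, 0.059, 0.051], 'tau': [-0.001, -44.004, -17.659, 0.063, 0.058, -0.0], 'position': [0.276, 0.56, 0.21], 'tcp_rot': [[-0.897, 0.443, -0.001], [0.443, 0.897, -0.002], [0.0, -0.002, -1.0]], 'force': [-0.436, 0.004, 0.435], 'moment': [0.001, -0.036, 0.028], 'grasp_force': 0.0, 'opening': 1.001}
scene [[420.5, 0.0, 277.5], [0.0, 420.5, 205.1], [0.0, 0.0, 1.0]] [[0.694, -0.72, -0.005], [-0.567, -0.543, -0.62], [0.443, 0.433, -0.785]] [-0.253, 0.4, 0.663]
glue_pot [([0.453, 0.022, 0.044], 0.87)]
pot_lid [([0.498, 0.051, 0.093], 0.59)]
loop_mid [([0.493, 0.055, 0.092], 0.68)]
lid_rest [([0.443, 0.274, 0.018], 0.72)]
rack [([0.415, -0.111, 0.023], 0.74)]
lifter [([0.427, -0.104, 0.153], 0.58)]
handle [([0.429, -0.102, 0.154], 0.84)]
small_pulley [([0.353, -0.006, 0.025], 0.6)]
tape_measure [([0.538, 0.191, 0.048], 0.78)]
wax_tin [([0.631, 0.129, 0.029], 0.67)]
top [[394.1, 0.0, 277.7], [0.0, 394.1, 207.4], [0.0, 0.0, 1.0]] [[0.208, -0.978, 0.001], [-0.955, -0.204, -0.217], [0.213, 0.044, -0.976]] [0.019, 0.55, 0.861]
glue_pot [([0.449, 0.062, 0.03], 0.77)]
pot_lid [([0.499, 0.06, 0.089], 0.84)]
loop_mid [([0.498, 0.06, 0.096], 0.88)]
lid_rest [([0.439, 0.275, 0.019], 0.79)]
rack [([0.432, -0.081, 0.016], 0.75)]
lifter [([0.432, -0.097, 0.153], 0.83)]
handle [([0.433, -0.096, 0.154], 0.71)]
small_pulley [([0.36, 0.002, 0.028], 0.6)]
tape_measure [([0.543, 0.198, 0.058], 0.68)]
wax_tin [([0.638, 0.13, 0.029], 0.58)]
```

View pics/scene0.png

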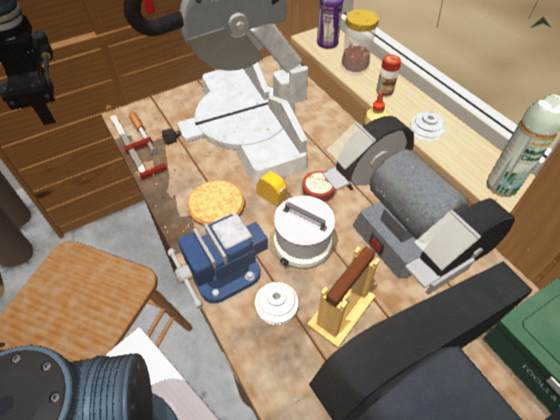

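View pics/top0.png

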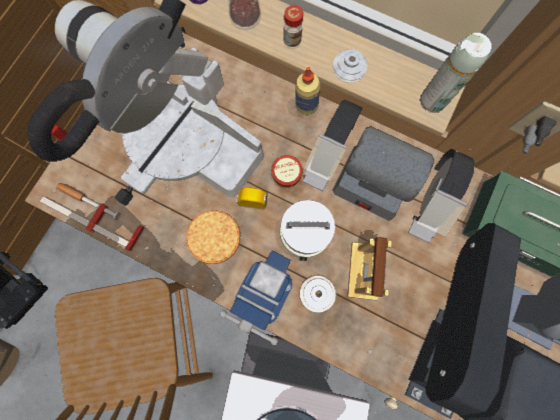

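The scene view shows the cork rest at (215,202), the lidded pot at (303,228), and the rack with the lifter at (345,290). The vise lies at (220,262) and the lathe at lower right. In the top view the handle runs (380,238)–(377,297), roughly along world x, and the strap runs (287,225)–(329,225), roughly along world y.

```bash
cat > h.py <<'E'
from rig import bot, imaging, finder
import cv2, numpy as np
def ray(im,uv):
    R,t,K=(np.array(im[k]) for k in("R","t","camera_matrix"))
    c=-R.T@t; d=R.T@np.linalg.solve(K,np.array([uv[0],uv[1],1.])); return c,d
def onz(im,uv,z):
    c,d=ray(im,uv); return c+d*(z-c[2])/d[2]
def tri(obs):
    A=np.zeros((3,3));b=np.zeros(3)
    for im,uv in obs:
        c,d=ray(im,uv); d/=np.linalg.norm(d); P=np.eye(3)-np.outer(d,d); A+=P;b+=P@c
    return np.linalg.solve(A,b)
def proj(im,X):
    p=im["camera_matrix"]@(np.array(im["R"])@X+im["t"]); return p[:2]/p[2]
def mask(cam,n):
    r=finder.outline_of(cam,n)
    return (np.array(r[0]["pixels"]).astype(np.uint8),r[0]["confidence"]) if r else (None,0)
def flat(im,m,z):
    """metric (world xy) points of a mask on plane z"""
    v,u=np.nonzero(m); return np.array([onz(im,p,z)[:2] for p in zip(u,v)])
def box(im,m,z):
    P=flat(im,m,z).astype(np.float32)*1000; (c,s,a)=cv2.minAreaRect(P)
    return np.round(np.array(c),1),np.round(s,1),round(a,1)
E
python3 - <<'E'
from h import *
I={}
for c in ["scene","top"]:
    im=I[c]=imaging.capture(c)
    for n,z in [("handle",.154),("loop_mid",.118),("pot_lid",.094),("lid_rest",.018),("rack",.012),("lifter",.154)]:
        m,cf=mask(c,n)
        if m is None: print(c,n,"none");continue
        v,u=np.nonzero(m); print(c,n,round(cf,2),m.sum(),(u.mean().round(1),v.mean().round(1)),box(im,m,z))
E
```

```text
scene handle 0.79 1055 (np.float64(349.8), np.float64(277.1)) (array([ 433.7, -107.3]), array([127.6,  36. ]), 6.7)
scene loop_mid 0.77 2211 (np.float64(304.2), np.float64(220.8)) (array([484.1,  42.8]), array([112.1, 109.3]), 5.5)
scene pot_lid 0.9 2309 (np.float64(304.0), np.float64(220.6)) (array([498.4,  53.8]), array([117.8, 116.9]), 44.2)
scene lid_rest none
scene rack 0.7 2528 (np.float64(344.0), np.float64(308.0)) (array([472.8, -89.4]), array([209.3,  89.1]), 5.0)
scene lifter 0.78 993 (np.float64(350.0), np.float64(276.3)) (array([ 432.8, -102.3]), array([125.2,  27.2]), 5.7)
top handle 0.92 851 (np.float64(376.9), np.float64(267.6)) (array([436.9, -87.4]), array([118.1,  44.5]), 6.9)
top loop_mid 0.75 2314 (np.float64(307.4), np.float64(226.2)) (array([494.8,  60.3]), array([117. , 115.4]), 74.6)
top pot_lid 0.61 2144 (np.float64(307.1), np.float64(226.1)) (array([499.8,  59.6]), array([113. , 116.1]), 12.0)
top lid_rest 0.56 2211 (np.float64(212.7), np.float64(236.8)) (array([440.6, 273.6]), array([125.3, 128.5]), 0.6)
top rack 0.83 1344 (np.float64(361.9), np.float64(269.4)) (array([ 444.7, -107. ]), array([142.1,  96. ]), 5.6)
top lifter 0.71 854 (np.float64(376.6), np.float64(267.4)) (array([436.5, -87.2]), array([119.9,  42.7]), 4.8)
```

play_rows(
  motion=[
    [[0, 0, -0.04, 0, 0, 0], [0, 0, -0.08, 0, 0, 0], [0, 0, -0.12, 0, 0, 0], [-0.275, -0.188, -0.19, 0, 0, -32], [-0.275, -0.188, -0.19, 0, 0, -32], [-0.275, -0.188, -0.19, 0, 0, -32], [-0.275, -0.188, -0.19, 0, 0, -32], [-0.275, -0.188, -0.19, 0, 0, -32]],
  ],
  fingers=0.087,
)

```text
time_s: 2.47
position: [0.3731, 0.3884, 0.373]
tcp_rot: [[-0.994, -0.106, 0.0], [-0.106, 0.994, 0.0], [-0.0, 0.0, -1.0]]
force: [0.9, -0.1, -0.7]
opening: 0.999
grasp_force: 0.0
```

```bash
cat >> h.py <<'E'
def Rdown(yaw_y):
    a=np.radians(yaw_y); y=np.array([np.cos(a),np.sin(a),0]); z=np.array([0,0,-1.]); return np.stack([np.cross(y,z),y,z],1)
def goto(p,yaw_y=None,s=None):
    "shift/turn in tool axes from the present measured pose"
    from scipy.spatial.transform import Rotation as Ro
    s=s or bot.read_state(); R=np.array(s["tcp_rot"]); Rt=R if yaw_y is None else Rdown(yaw_y)
    print("go",np.round(R.T@(np.array(p)-s["position"]),4),np.round(Ro.from_matrix(R.T@Rt).as_rotvec(degrees=True),2))
def st():
    s=bot.read_state(); R=np.array(s["tcp_rot"])
    print("t",round(s["time_s"],2),"p",np.round(s["position"],4),"yaw_y",np.degrees(np.arctan2(R[1,1],R[0,1])).round(2),"z",np.round(R[:,2],3),"F",np.round(s["force"],2),"M",np.round(s["moment"],3),"op",round(s["opening"]*87,1),"g",round(s["grasp_force"],1),"q6",round(s["joint_positions"][5],1)); return s
E
python3 - <<'E'
from h import *
s=st(); goto([.44,.20,.40],96,s); goto([.43,-.08,.42],96,s)
E
```

```text
t 2.47 p [0.3731 0.3884 0.373 ] yaw_y 96.08 z [ 0.  0. -1.] F [ 0.94 -0.05 -0.73] M [ 0.056 -0.051  0.044] op 86.9 g 0.0 q6 -61.8
go [-0.0466 -0.1944 -0.027 ] [0.02 0.01 0.08]
go [-0.007  -0.4718 -0.0471] [0.02 0.01 0.08]
```

play_rows(
  motion=[
    [[-0.045, -0.19, -0.027, 0, 0, 0], [-0.045, -0.19, -0.027, 0, 0, 0], [-0.045, -0.19, -0.027, 0, 0, 0], [-0.045, -0.19, -0.027, 0, 0, 0], [-0.045, -0.19, -0.027, 0, 0, 0], [-0.045, -0.19, -0.027, 0, 0, 0], [-0.045, -0.19, -0.027, 0, 0, 0], [-0.045, -0.19, -0.027, 0, 0, 0]],
  ],
)

```text
time_s: 3.13
position: [0.4364, 0.2054, 0.3995]
tcp_rot: [[-0.995, -0.099, -0.0], [-0.099, 0.995, 0.001], [0.0, 0.001, -1.0]]
force: [-0.1, 0.5, -0.0]
opening: 0.997
grasp_force: 0.0
```

```bash
python3 - <<'E'
from h import *
import pickle
s=st(); im=imaging.capture("wrist"); pickle.dump(im,open("w1.pkl","wb")); cv2.imwrite("pics/w1.png",im["frame"][:,:,::-1])
print("cam",np.round(-np.array(im["R"]).T@im["t"],3),np.round(im["R"],2).tolist())
for n,z in [("lid_rest",.018),("pot_lid",.094),("loop_mid",.118),("handle",.154)]:
    m,cf=mask("wrist",n); 
    if m is not None:
        print(n,round(cf,2),m.sum(),box(im,m,z), [np.round(d["at"],3).tolist() for d in finder.recognise("wrist",n)[:1]])
goto([.43,-.08,.42],96,s)
E
```

```text
t 3.13 p [0.4364 0.2054 0.3995] yaw_y 95.69 z [-0.     0.001 -1.   ] F [-0.14  0.47 -0.04] M [0.076 0.06  0.007] op 86.8 g 0.0 q6 -83.8
cam [0.361 0.198 0.574] [[-0.1, 1.0, 0.0], [0.96, 0.09, 0.27], [0.27, 0.03, -0.96]]
lid_rest 0.87 4156 (array([440.5, 277.4]), array([124.9, 125.2]), 5.9) [[0.438, 0.275, 0.022]]
pot_lid 0.62 4450 (array([498. ,  59.6]), array([115.2, 118.2]), 5.7) [[0.494, 0.062, 0.092]]
loop_mid 0.81 4493 (array([491. ,  67.5]), array([109.4, 111.9]), 5.6) [[0.496, 0.059, 0.093]]
handle 0.72 2770 (array([433.7, -63.6]), array([118.9,  87.6]), 5.2) [[0.429, -0.092, 0.153]]
go [ 0.0346 -0.2833 -0.0207] [ 0.04 -0.02 -0.31]
```

View pics/w1.png

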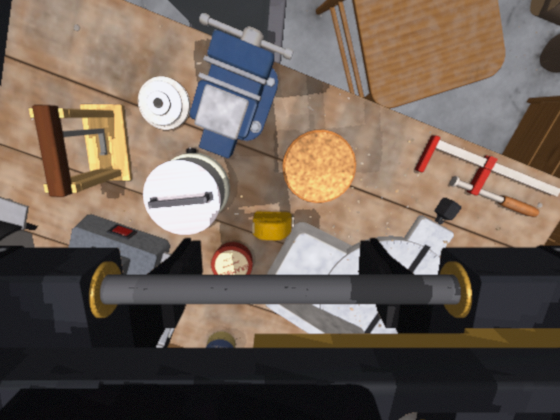

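The wrist picture shows the rest at (320,165), the lid at (183,195) with its strap from (150,205) to (212,200), and the handle at (52,150). The spine is at v≈131 and the blade runs image-down from (103,130), so the lifter's +x is roughly world +x.

play_rows(
  motion=[
    [[0.035, -0.283, 0, 0, 0, 0], [0.035, -0.283, 0, 0, 0, 0], [0.035, -0.283, 0, 0, 0, 0], [0.035, -0.283, 0, 0, 0, 0], [0.035, -0.283, 0, 0, 0, 0], [0.035, -0.283, 0, 0, 0, 0], [0.035, -0.283, 0, 0, 0, 0], [0.035, -0.283, 0, 0, 0, 0]],
  ],
)

```text
time_s: 4.25
position: [0.4304, -0.0859, 0.3995]
tcp_rot: [[-0.996, -0.092, 0.0], [-0.092, 0.996, -0.004], [0.0, -0.004, -1.0]]
force: [-0.4, -0.5, -0.7]
opening: 0.999
grasp_force: 0.0
```

```bash
cat > m.py <<'E'
from h import *
import pickle
s=st(); im=imaging.capture("wrist"); pickle.dump(im,open("w2.pkl","wb")); f=im["frame"].copy()
print("cam",np.round(-np.array(im["R"]).T@im["t"],3))
for n,z in [("lid_rest",.018),("pot_lid",.094),("loop_mid",.118),("handle",.154),("rack",.012)]:
    m,cf=mask("wrist",n)
    if m is not None:
        print(n,round(cf,2),m.sum(),box(im,m,z), [np.round(d["at"],3).tolist() for d in finder.recognise("wrist",n)[:1]])
        cs,_=cv2.findContours(m,cv2.RETR_EXTERNAL,cv2.CHAIN_APPROX_NONE); cv2.drawContours(f,cs,-1,(0,255,0),1)
cv2.imwrite("pics/w2.png",f[:,:,::-1])
E
python3 m.py
```

```text
t 4.25 p [ 0.4304 -0.0859  0.3995] yaw_y 95.3 z [ 0.    -0.004 -1.   ] F [-0.44 -0.51 -0.68] M [-0.009 -0.03   0.059] op 86.9 g 0.0 q6 -121.1
cam [ 0.355 -0.092  0.574]
lid_rest 0.65 4318 (array([440.9, 271.7]), array([128.6, 134.8]), 5.3) [[0.438, 0.27, 0.022]]
pot_lid 0.62 3958 (array([496.4,  58.1]), array([113.7, 118.5]), 17.8) [[0.491, 0.055, 0.092]]
loop_mid 0.65 3975 (array([489.4,  51.3]), array([108.6, 113.3]), 16.1) [[0.492, 0.053, 0.091]]
rack 0.82 2112 (array([452.3, -95.5]), array([162.8,  72.6]), 6.0) [[0.435, -0.086, 0.009]]
```

View pics/w2.png

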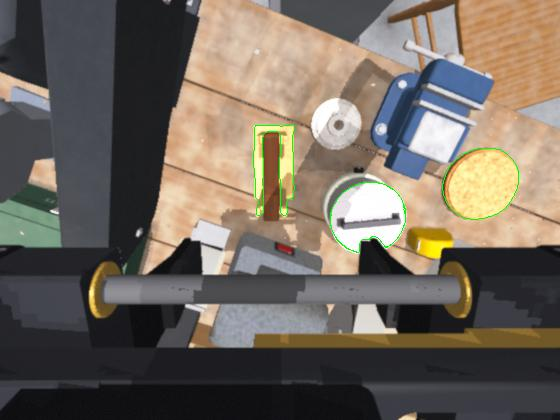

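The green outlines match the lid (368,217), rest (481,183) and rack. The handle runs from (271,132) to (271,219), nearly straight below the camera.

```bash
cat > c.py <<'E'
from h import *
import pickle
W={k:pickle.load(open(k+".pkl","rb")) for k in("w1","w2")}
def comp(m,seed):
    n,l,s,c=cv2.connectedComponentsWithStats(m.astype(np.uint8)); d=[np.inf]+[np.hypot(*(c[i]-seed))+(1e3 if s[i,4]<60 else 0) for i in range(1,n)]
    return l==int(np.argmin(d))
def seg(im,hs,ss):
    f=im["frame"].astype(int); r,g,b=f[...,0],f[...,1],f[...,2]
    H=comp((r>1.6*g)&(r<170)&(r>40),hs); v=f.max(2)
    yy,xx=np.mgrid[:420,:560]; near=(abs(xx-ss[0])<42)&(abs(yy-ss[1])<22)
    S=comp((v<120)&near,ss); return H,S
ends={}
for k,hs,ss in [("w1",(50,150),(182,202)),("w2",(271,176),(368,220))]:
    im=W[k]; H,S=seg(im,hs,ss)
    for nm,m,z in(("handle",H,.154),("strap",S,.118)):
        v,u=np.nonzero(m); P=np.stack([u,v],1).astype(np.float32); q=cv2.boxPoints(cv2.minAreaRect(P))
        print(k,nm,m.sum(),np.round(q).tolist(),box(im,m,z)); ends[k,nm]=cv2.minAreaRect(P)[0]
for nm in("handle","strap"): print(nm,"tri",np.round(tri([(W[k],ends[k,nm]) for k in W]),4))
E
python3 c.py
```

```text
w1 handle 1578 [[32.0, 105.0], [51.0, 102.0], [68.0, 194.0], [49.0, 198.0]] (array([436.4, -94. ]), array([116.3,  25.2]), 5.0)
w1 strap 348 [[149.0, 198.0], [211.0, 192.0], [212.0, 201.0], [149.0, 207.0]] (array([495.3,  64.3]), array([13. , 93.5]), 11.2)
w2 handle 1207 [[264.0, 133.0], [278.0, 133.0], [278.0, 219.0], [264.0, 219.0]] (array([436.3, -97. ]), array([116.6,  19.1]), 4.5)
w2 strap 71 [[324.0, 216.0], [330.0, 197.0], [335.0, 199.0], [329.0, 217.0]] (array([480.2,  -7.1]), array([ 8. , 29.4]), 78.9)
handle tri [ 0.4349 -0.0975  0.1493]
strap tri [ 0.5296  0.0212 -0.03  ]
```

```bash
python3 - <<'E'
from h import *
a=imaging.capture("scene");b=imaging.capture("top")
print(np.round(tri([(a,(518,268)),(b,(494,228))]),3),np.round(tri([(a,(315,385)),(b,(443,350))]),3))
for z in(.1,.25,.35): print(z,[np.round(onz(b,p,z)[:2],3).tolist() for p in((483,235),(443,350))])
import subprocess
E
sed -i 's/abs(xx-ss\[0\])<42)/abs(xx-ss[0])<36)/; s/v<120/v<135/' c.py; python3 c.py | grep strap
python3 - <<'E'
from h import *
s=st(); goto([.435,-.097,.25],95,s); goto([.435,-.097,.142],95,s)
E
```

```text
[ 0.545 -0.281  0.246] [ 0.276 -0.197  0.221]
0.1 [[0.559, -0.323], [0.301, -0.266]]
0.25 [[0.52, -0.251], [0.308, -0.203]]
0.35 [[0.495, -0.202], [0.312, -0.162]]
w1 strap 410 [[148.0, 198.0], [211.0, 191.0], [213.0, 201.0], [149.0, 208.0]] (array([495.3,  64.5]), array([14.8, 95.2]), 12.0)
w2 strap 172 [[337.0, 218.0], [398.0, 214.0], [399.0, 224.0], [337.0, 228.0]] (array([495.9,  52.5]), array([16.2, 91.6]), 10.1)
strap tri [0.5015 0.059  0.0983]
t 4.85 p [ 0.43   -0.0793  0.3996] yaw_y 95.79 z [ 0. -0. -1.] F [-0.15  0.11 -0.51] M [ 0.113 -0.002  0.004] op 86.9 g 0.0 q6 -120.9
go [-0.0031 -0.0181  0.1496] [-0.01  0.01  0.79]
go [-0.0031 -0.0181  0.2576] [-0.01  0.01  0.79]
```

```bash
python3 m.py | egrep "^t|cam|rest|rack|lid"; python3 c.py; python3 - <<'E'
from h import *
b=imaging.capture("top"); m,cf=mask("top","handle"); f=b["frame"].astype(int)
v,u=np.nonzero(m); print(cf,box(b,m,.154))
E
```

```text
t 4.85 p [ 0.43   -0.0793  0.3996] yaw_y 95.79 z [ 0. -0. -1.] F [-0.15  0.11 -0.51] M [ 0.113 -0.002  0.004] op 86.9 g 0.0 q6 -120.9
cam [ 0.355 -0.086  0.574]
lid_rest 0.62 4172 (array([439.9, 272.9]), array([133.1, 126.8]), 70.1) [[0.437, 0.267, 0.021]]
pot_lid 0.81 3925 (array([496. ,  59.2]), array([113.3, 118.4]), 23.3) [[0.489, 0.053, 0.094]]
rack 0.6 2202 (array([452.4, -94.4]), array([163.6,  71.6]), 5.1) [[0.435, -0.086, 0.012]]
w1 handle 1578 [[32.0, 105.0], [51.0, 102.0], [68.0, 194.0], [49.0, 198.0]] (array([436.4, -94. ]), array([116.3,  25.2]), 5.0)
w1 strap 410 [[148.0, 198.0], [211.0, 191.0], [213.0, 201.0], [149.0, 208.0]] (array([495.3,  64.5]), array([14.8, 95.2]), 12.0)
w2 handle 1224 [[258.0, 133.0], [272.0, 133.0], [272.0, 219.0], [258.0, 219.0]] (array([436.8, -97.9]), array([116.5,  19.4]), 5.4)
w2 strap 180 [[332.0, 219.0], [392.0, 209.0], [393.0, 219.0], [334.0, 229.0]] (array([495.9,  54.4]), array([16.1, 90.3]), 9.4)
handle tri [ 0.4352 -0.0979  0.1488]
strap tri [0.4994 0.0592 0.0986]
0.67 (array([397.8, -91.7]), array([39.4, 40.3]), 12.0)
```

play_rows(
  motion=[
    [[-0.004, -0.019, 0.04, 0, 0, 0.5], [-0.004, -0.019, 0.08, 0, 0, 0.5], [-0.004, -0.019, 0.12, 0, 0, 0.5], [-0.004, -0.019, 0.155, 0, 0, 0.5], [-0.004, -0.019, 0.185, 0, 0, 0.5], [-0.004, -0.019, 0.2, 0, 0, 0.5], [-0.004, -0.019, 0.2, 0, 0, 0.5], [-0.004, -0.019, 0.2, 0, 0, 0.5]],
  ],
)

```text
time_s: 6.12
position: [0.4358, -0.0985, 0.1992]
tcp_rot: [[-0.996, -0.091, -0.002], [-0.091, 0.996, 0.001], [0.001, 0.001, -1.0]]
force: [-0.7, -0.9, 0.2]
opening: 1.0
grasp_force: 0.0
```

```bash
python3 - <<'E'
from h import *
s=st(); im=imaging.capture("wrist"); cv2.imwrite("pics/w3.png",im["frame"][:,:,::-1])
f=im["frame"].astype(int); r,g,b=f[...,0],f[...,1],f[...,2]; m=((r>1.6*g)&(r<170)&(r>40)).astype(np.uint8)
n,l,ss,c=cv2.connectedComponentsWithStats(m); i=1+np.argmax(ss[1:,4]); print(ss[i],box(im,l==i,.154))
goto([.436,-.098,.142],95.2,s)
E
```

```text
t 6.12 p [ 0.4358 -0.0985  0.1992] yaw_y 95.21 z [-0.002  0.001 -1.   ] F [-0.7  -0.88  0.17] M [ 0.035 -0.023 -0.01 ] op 87.0 g 0.0 q6 -122.3
[ 265  142   30  132 3653] (array([426.7, -98.9]), array([98.2, 20.1]), 5.0)
go [-0.0004  0.0004  0.0572] [ 0.05 -0.08  0.01]
```

View pics/w3.png

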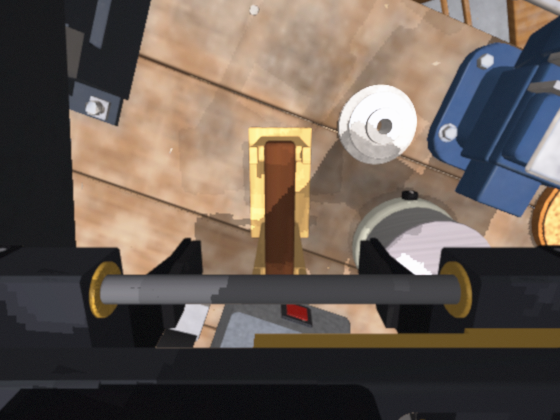

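The handle (281,140–275) lies centred between the fingers, and its near end agrees with a centre of x≈0.437. Next I descend and grip.

play_rows(
  motion=[
    [[-0.001, 0, 0.025, 0, 0, 0], [-0.001, 0, 0.045, 0, 0, 0], [-0.001, 0, 0.057, 0, 0, 0], [-0.001, 0, 0.057, 0, 0, 0], [-0.001, 0, 0.057, 0, 0, 0]],
  ],
)

```text
time_s: 6.58
position: [0.4379, -0.0989, 0.1436]
tcp_rot: [[-0.996, -0.091, 0.002], [-0.091, 0.996, -0.001], [-0.002, -0.001, -1.0]]
force: [-0.2, 0.0, 0.2]
opening: 1.002
grasp_force: 0.0
```

play_rows(
  motion=[
    [[0, 0, 0, 0, 0, 0], [0, 0, 0, 0, 0, 0], [0, 0, 0, 0, 0, 0], [0, 0, 0, 0, 0, 0], [0, 0, 0, 0, 0, 0], [0, 0, 0, 0, 0, 0], [0, 0, 0, 0, 0, 0], [0, 0, 0, 0, 0, 0]],
  ],
  fingers=0.0,
)

```text
time_s: 7.25
position: [0.4369, -0.0984, 0.1425]
tcp_rot: [[-0.996, -0.091, -0.0], [-0.091, 0.996, 0.0], [0.0, 0.0, -1.0]]
force: [0.4, 0.3, -0.1]
opening: 0.478
grasp_force: 0.0
```

play_rows(
  motion=[
    [[0, 0, 0, 0, 0, 0], [0, 0, 0, 0, 0, 0], [0, 0, 0, 0, 0, 0], [0, 0, 0, 0, 0, 0], [0, 0, 0, 0, 0, 0], [0, 0, 0, 0, 0, 0]],
  ],
  fingers=0.0,
)

```text
time_s: 7.75
position: [0.4381, -0.1019, 0.1447]
tcp_rot: [[-0.996, -0.094, 0.002], [-0.094, 0.996, -0.008], [-0.002, -0.008, -1.0]]
force: [-6.7, -10.5, 21.4]
opening: 0.048
grasp_force: 27.3
```

```bash
python3 - <<'E'
from h import *
s=st(); goto([.437,-.098,.30],None,s)
E
```

```text
t 7.75 p [ 0.4381 -0.1019  0.1447] yaw_y 95.41 z [ 0.002 -0.008 -1.   ] F [ -6.68 -10.5   21.44] M [-1.686  1.263 -0.042] op 4.2 g 27.3 q6 -122.2
go [ 0.0005  0.0028 -0.1553] [0. 0. 0.]
```

```bash
python3 - <<'E'
from h import *
a=imaging.capture("wrist")["frame"]; b=imaging.capture("scene")["frame"]; cc=cv2.resize(b[180:360,270:430],None,fx=2.3,fy=2.3)
o=np.zeros((420,800,3),np.uint8); o[:420,:430]=a[:, 65:495]; h=min(420,cc.shape[0]); w=min(368,cc.shape[1]); o[:h,432:432+w]=cc[:h,:w]
cv2.imwrite("pics/g1.png",o[:,:,::-1]); st()
E
```

```text
t 7.85 p [ 0.4384 -0.102   0.1449] yaw_y 95.37 z [ 0.003 -0.007 -1.   ] F [0.66 0.09 1.56] M [0.002 0.091 0.07 ] op 1.7 g 0.0 q6 -122.3
```

View pics/g1.png

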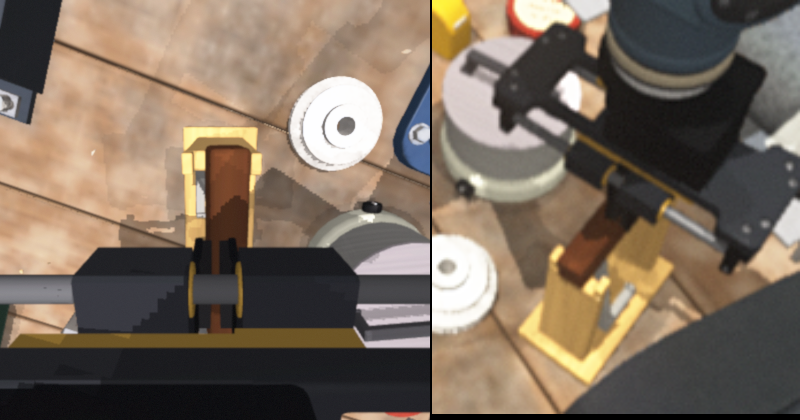

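```bash
python3 - <<'E'
from h import *
s=st(); im=imaging.capture("wrist"); R=np.array(s["tcp_rot"]); p=np.array(s["position"])
for d in(-.002,.017): print("tool pt",d,[np.round(proj(im,p+R@np.array([x,y,d]))) .tolist() for x,y in((0,0),(.0095,-.013),(0.0095,.013),(0,-.044),(0,.044))])
f=im["frame"]; o=np.zeros((420,800,3),np.uint8)
c=cv2.resize(f[110:320,200:400],None,fx=2,fy=2); o[:420,:400]=c
b=imaging.capture("scene")["frame"]; c=cv2.resize(b[235:340,310:410],None,fx=4,fy=4); o[:420,400:800]=c
cv2.imwrite("pics/g2.png",o[:,:,::-1])
f=f.astype(int); r,g,b=f[...,0],f[...,1],f[...,2]; m=((r>1.6*g)&(r<170)&(r>30)).astype(np.uint8)
n,l,ss,c=cv2.connectedComponentsWithStats(m); i=1+np.argmax(ss[1:,4]); print(ss[i],box(im,l==i,.154))
E
```

```text
t 7.85 p [ 0.4384 -0.102   0.1449] yaw_y 95.37 z [ 0.003 -0.007 -1.   ] F [0.66 0.09 1.56] M [0.002 0.091 0.07 ] op 1.7 g 0.0 q6 -122.3
tool pt -0.002 [[279.0, 249.0], [256.0, 234.0], [301.0, 234.0], [203.0, 250.0], [354.0, 249.0]]
tool pt 0.017 [[279.0, 237.0], [258.0, 223.0], [299.0, 223.0], [210.0, 238.0], [347.0, 237.0]]
[ 271  145   42  129 3878] (array([413.1, -97.7]), array([72.5, 21.3]), 4.9)
```

View pics/g2.png

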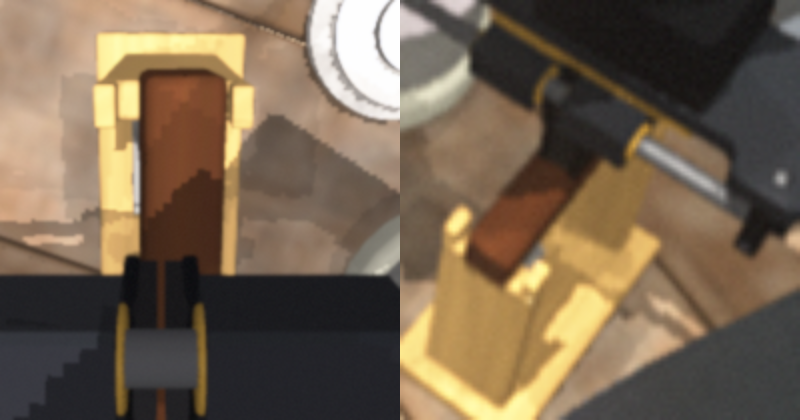

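The closed fingers sit over the handle with nothing gripped (opening ≈2 mm), so the grasp slipped. I'll open, rise and look again.

play_rows(
  motion=[
    [[0, 0, 0, 0, 0, 0], [0, 0, 0, 0, 0, 0], [0, 0, 0, 0, 0, 0], [0, 0, 0, 0, 0, 0], [0, 0, 0, 0, 0, 0], [0, 0, 0, 0, 0, 0], [0, 0, 0, 0, 0, 0], [0, 0, 0, 0, 0, 0]],
  ],
  fingers=0.087,
)

```text
time_s: 8.62
position: [0.4361, -0.0978, 0.142]
tcp_rot: [[-0.996, -0.091, -0.002], [-0.091, 0.996, 0.001], [0.002, 0.001, -1.0]]
force: [-0.8, -0.3, -1.2]
opening: 0.531
grasp_force: 0.0
```

play_rows(
  motion=[
    [[0, 0, 0, 0, 0, 0], [0, 0, 0, 0, 0, 0], [0, 0, 0, 0, 0, 0], [0, 0, -0.03, 0, 0, 0], [0, 0, -0.06, 0, 0, 0], [0, 0, -0.09, 0, 0, 0], [0, 0, -0.09, 0, 0, 0], [0, 0, -0.09, 0, 0, 0]],
  ],
)

```text
time_s: 9.28
position: [0.4379, -0.0988, 0.234]
tcp_rot: [[-0.996, -0.091, 0.004], [-0.091, 0.996, -0.002], [-0.004, -0.002, -1.0]]
force: [0.3, -0.5, -0.7]
opening: 0.99
grasp_force: 0.0
```

```bash
python3 - <<'E'
from h import *
s=st(); im=imaging.capture("wrist"); print(np.round(im["camera_matrix"],1).tolist())
f=im["frame"]; o=np.zeros((480,800,3),np.uint8)
o[:480,:440]=cv2.resize(f[80:300,180:380],(440,480))
b=imaging.capture("scene")["frame"]; o[:480,440:800]=cv2.resize(b[230:350,305:395],(360,480))
cv2.imwrite("pics/g3.png",o[:,:,::-1])
f=f.astype(int); r,g,b=f[...,0],f[...,1],f[...,2]; m=((r>1.6*g)&(r<170)&(r>30)).astype(np.uint8)
n,l,ss,c=cv2.connectedComponentsWithStats(m); i=1+np.argmax(ss[1:,4]); print(ss[i],box(im,l==i,.154))
E
```

```text
t 9.28 p [ 0.4379 -0.0988  0.234 ] yaw_y 95.22 z [ 0.004 -0.002 -1.   ] F [ 0.27 -0.51 -0.7 ] M [ 0.01   0.049 -0.031] op 86.2 g 0.0 q6 -122.3
[[318.8, 0.0, 280.0], [0.0, 318.8, 205.9], [0.0, 0.0, 1.0]]
[ 269  136   25  137 3223] (array([437. , -97.7]), array([117.5,  20. ]), 5.2)
```

View pics/g3.png

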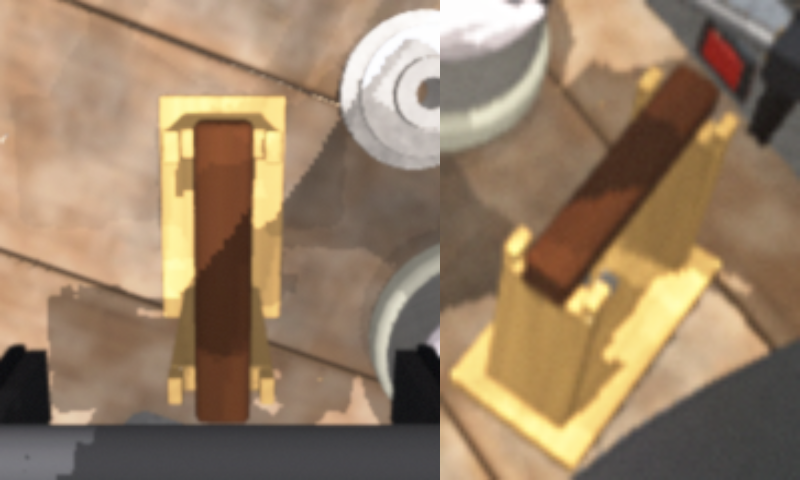

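The lifter hangs undisturbed at (0.437,-0.098), handle length 117.5 mm. In the picture the open fingertips (202 and 358, v≈238) sit about 10 mm behind the TCP rather than 17 mm ahead, so the grip closed just above the handle. I'll go about 25 mm deeper.

play_rows(
  motion=[
    [[0.001, 0.001, 0.03, 0, 0, 0], [0.001, 0.001, 0.06, 0, 0, 0], [0.001, 0.001, 0.085, 0, 0, 0], [0.001, 0.001, 0.1, 0, 0, 0], [0.001, 0.001, 0.11, 0, 0, 0], [0.001, 0.001, 0.117, 0, 0, 0], [0.001, 0.001, 0.117, 0, 0, 0], [0.001, 0.001, 0.117, 0, 0, 0]],
  ],
)

```text
time_s: 10.05
position: [0.4352, -0.0972, 0.1148]
tcp_rot: [[-0.996, -0.091, -0.002], [-0.091, 0.996, 0.001], [0.002, 0.001, -1.0]]
force: [0.9, 0.4, 0.3]
opening: 1.001
grasp_force: 0.0
```

play_rows(
  motion=[
    [[0, 0, 0, 0, 0, 0], [0, 0, 0, 0, 0, 0], [0, 0, 0, 0, 0, 0], [0, 0, 0, 0, 0, 0], [0, 0, 0, 0, 0, 0], [0, 0, 0, 0, 0, 0], [0, 0, 0, 0, 0, 0], [0, 0, 0, 0, 0, 0]],
  ],
  fingers=0.02,
)

```text
time_s: 10.72
position: [0.4358, -0.0975, 0.1156]
tcp_rot: [[-0.996, -0.091, 0.0], [-0.091, 0.996, -0.0], [-0.0, -0.0, -1.0]]
force: [0.8, 0.0, 0.2]
opening: 0.478
grasp_force: 0.0
```

play_rows(
  motion=[
    [[0, 0, 0, 0, 0, 0], [0, 0, 0, 0, 0, 0], [0, 0, 0, 0, 0, 0], [0, 0, 0, 0, 0, 0], [0, 0, 0, 0, 0, 0], [0, 0, 0, 0, 0, 0]],
  ],
  fingers=0.01,
)

```text
time_s: 11.22
position: [0.4358, -0.0975, 0.1155]
tcp_rot: [[-0.996, -0.091, -0.0], [-0.091, 0.996, -0.0], [0.0, -0.0, -1.0]]
force: [-0.6, 0.0, -0.8]
opening: 0.252
grasp_force: 30.0
```

play_rows(
  motion=[
    [[0, 0, -0.01, 0, 0, 0], [0, 0, -0.03, 0, 0, 0], [0, 0, -0.06, 0, 0, 0], [0, 0, -0.095, 0, 0, 0], [0, 0, -0.13, 0, 0, 0], [0, 0, -0.165, 0, 0, 0], [0, 0, -0.185, 0, 0, 0], [0, 0, -0.185, 0, 0, 0]],
  ],
)

```text
time_s: 11.88
position: [0.4383, -0.0987, 0.305]
tcp_rot: [[-0.996, -0.091, 0.009], [-0.091, 0.996, -0.005], [-0.009, -0.006, -1.0]]
force: [1.7, 0.1, -1.8]
opening: 0.249
grasp_force: 30.0
```

play_rows(
  motion=[
    [[-0.005, 0.04, 0, 0, 0, 0], [-0.005, 0.08, 0, 0, 0, 0], [-0.005, 0.105, 0, 0, 0, -2], [-0.005, 0.115, 0, 0, 0, -5], [-0.005, 0.115, 0, 0, 0, -5], [-0.005, 0.115, 0, 0, 0, -5], [-0.005, 0.115, 0, 0, 0, -5], [-0.005, 0.115, 0, 0, 0, -5]],
  ],
)

```text
time_s: 12.55
position: [0.4304, 0.0166, 0.3001]
tcp_rot: [[-0.985, -0.175, -0.001], [-0.175, 0.985, -0.0], [0.001, -0.0, -1.0]]
force: [-0.5, -0.4, -0.6]
opening: 0.249
grasp_force: 30.0
```

```bash
python3 - <<'E'
from h import *
import pickle
s=st(); im=imaging.capture("wrist"); pickle.dump(im,open("w4.pkl","wb")); f=im["frame"]
m,cf=mask("wrist","pot_lid"); print(cf, box(im,m,.094) if m is not None else None)
o=np.zeros((420,800,3),np.uint8); o[:,:560]=f
b=imaging.capture("scene")["frame"]; o[:420,560:800]=cv2.resize(b[150:360,250:370],(240,420))
cv2.imwrite("pics/g4.png",o[:,:,::-1]); s=st()
E
```

```text
t 12.55 p [0.4304 0.0166 0.3001] yaw_y 100.1 z [-0.001 -0.    -1.   ] F [-0.48 -0.4  -0.64] M [0.024 0.031 0.018] op 21.7 g 30.0 q6 -112.8
0.65 (array([477.7,  83.2]), array([93.7, 55.6]), 50.1)
t 12.7 p [0.4305 0.0167 0.3004] yaw_y 100.11 z [-0. -0. -1.] F [ 0.31 -0.46 -0.65] M [ 0.034  0.026 -0.01 ] op 21.8 g 30.0 q6 -112.8
```

View pics/g4.png

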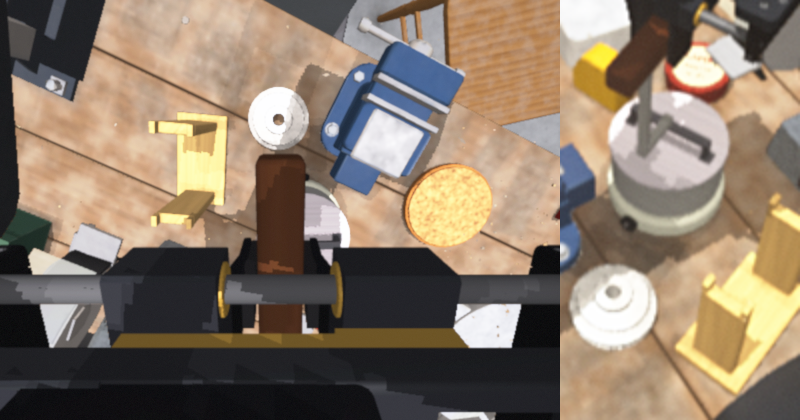

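The lifter is out and hangs upright in the grip. The handle at (280,160–330) hides part of the lid (330,220), so I'll refine the strap pose from the earlier unobstructed pictures.

```bash
python3 - <<'E'
from h import *
import pickle
I={}
for c in("scene","top"):
    im=imaging.capture(c); im=dict(im); im["frame"]=cv2.imread(f"pics/{c}0.png")[:,:,::-1]; I[c]=im
I["w2"]=pickle.load(open("w2.pkl","rb")); I["w1"]=pickle.load(open("w1.pkl","rb"))
C=np.array([.498,.0595]); obs=[]
for k,im in I.items():
    v=im["frame"].astype(int).max(2)
    # rectify the lid region onto plane z=.118 (strap top) at 0.5 mm/px
    g=np.arange(-60,60.1,.5)/1000; X,Y=np.meshgrid(C[0]+g,C[1]+g,indexing="ij")
    for z,nm in((.118,"strap"),(.094,"disc")):
        uv=np.array([proj(im,np.array([x,y,z])) for x,y in zip(X.ravel(),Y.ravel())],np.float32).reshape(X.shape+(2,))
        r=cv2.remap(v.astype(np.uint8),uv[...,0],uv[...,1],cv2.INTER_LINEAR)
        if nm=="strap":
            m=(r<130); rr=np.hypot(X-C[0],Y-C[1])<.05; m&=rr
            n,l,ss,c=cv2.connectedComponentsWithStats(m.astype(np.uint8)); i=1+np.argmax(ss[1:,4])
            a,b=np.nonzero(l==i); P=np.stack([X[a,b],Y[a,b]],1).astype(np.float32)*1000
            q=cv2.minAreaRect(P); d=np.linalg.svd(P-P.mean(0),full_matrices=False)[2][0]; ang=np.degrees(np.arctan2(d[1],d[0]))%180
            print(k,"strap",np.round(q[0],1),np.round(q[1],1),"pca dir",ang.round(1),"mean",P.mean(0).round(1)); obs.append((im,proj(im,np.append(np.array(q[0])/1000,.118))))
print("tri all",tri(obs).round(4),"top+w2",tri(obs[1:3]).round(4),"scene+top",tri(obs[:2]).round(4),"scene+w2",tri([obs[0],obs[2]]).round(4))
E
```

```text
scene strap [490.5  51.2] [15.7 86.1] pca dir 104.7 mean [492.2  56.6]
top strap [496.8  59.7] [14.1 91.6] pca dir 101.6 mean [498.1  60.3]
w2 strap [533.6  72.9] [24. 38.] pca dir 104.7 mean [534.7  72.4]
w1 strap [495.4  63. ] [14.6 92. ] pca dir 101.4 mean [497.3  62. ]
tri all [0.5044 0.0614 0.1178] top+w2 [0.4967 0.0561 0.1806] scene+top [0.5    0.0589 0.1016] scene+w2 [ 0.6152  0.1481 -0.0924]
```

```bash
cat >> h.py <<'E'
S=np.array([.4985,.0595]); LY=101.5
def hook(x,y,z):
    "TCP target for the lifter origin at lid-frame x,y (from strap middle) and height z"
    a=np.radians(LY-90); u=np.array([np.cos(a),np.sin(a)]); w=np.array([-u[1],u[0]])
    p=S+u*(x-.001)+w*y; return [p[0],p[1],z+.0925]
def lidpos(s):
    a=np.radians(LY-90); u=np.array([np.cos(a),np.sin(a)]); w=np.array([-u[1],u[0]]); d=np.array(s["position"][:2])-S
    print("lifter in lid: x %.4f y %.4f z(rel strap) %.4f"%(d@u+.001,d@w,s["position"][2]-.0925-.112))
E
python3 - <<'E'
from h import *
s=st(); goto(hook(-.038,0,.15),LY,s); goto(hook(-.038,0,.104),LY,s)
E
```

```text
t 12.8 p [0.4304 0.0169 0.3005] yaw_y 100.13 z [-0. -0. -1.] F [ 0.11 -0.64 -1.2 ] M [0.05  0.048 0.025] op 22.0 g 30.0 q6 -112.8
go [-0.0355  0.029   0.058 ] [-0.   -0.01 -1.37]
go [-0.0355  0.029   0.104 ] [-0.   -0.01 -1.37]
```

play_rows(
  motion=[
    [[-0.0355, 0.029, 0, 0, 0, -1.4], [-0.0355, 0.029, 0.01, 0, 0, -1.4], [-0.0355, 0.029, 0.04, 0, 0, -1.4], [-0.0355, 0.029, 0.065, 0, 0, -1.4], [-0.0355, 0.029, 0.08, 0, 0, -1.4], [-0.0355, 0.029, 0.08, 0, 0, -1.4], [-0.0355, 0.029, 0.08, 0, 0, -1.4], [-0.0355, 0.029, 0.08, 0, 0, -1.4]],
  ],
)

```text
time_s: 13.47
position: [0.4612, 0.0521, 0.2214]
tcp_rot: [[-0.98, -0.201, 0.002], [-0.201, 0.98, -0.0], [-0.002, -0.001, -1.0]]
force: [0.2, 0.2, -2.4]
opening: 0.251
grasp_force: 30.0
```

```bash
python3 - <<'E'
from h import *
s=st(); lidpos(s); goto(hook(-.038,0,.104),LY,s)
im=imaging.capture("scene"); sc=im["frame"]
# expected positions in the scene view: lifter points from arm pose, strap points from the estimate
a=np.radians(LY-90); u=np.array([np.cos(a),np.sin(a),0]); w=np.array([-u[1],u[0],0]); o=np.append(np.array(s["position"][:2]),s["position"][2]-.0925)+u*.001
f=cv2.resize(sc[170:270,250:370],(800,667))
def dot(X,c):
    p=(proj(im,X)-[250,170])*6.667; cv2.circle(f,tuple(int(t) for t in p),5,c,1)
for x,z in((-.026,0),(.018,.004),(-.022,.12),(-.06,.131),(.06,.131)): dot(o+u*x+[0,0,z],(255,0,0))
for y in(-.038,0,.038): dot(np.array([*S,.118])+w*y,(0,255,0))
for t in np.linspace(0,6.28,24): dot(np.array([*S,.094])+.06*(np.cos(t)*u+np.sin(t)*w),(0,0,255))
cv2.imwrite("pics/g5.png",cv2.resize(f,(720,600))[:,:,::-1])
E
```

```text
t 13.47 p [0.4612 0.0521 0.2214] yaw_y 101.6 z [ 0.002 -0.    -1.   ] F [ 0.24  0.19 -2.37] M [ 0.095 -0.008  0.07 ] op 21.9 g 30.0 q6 -109.0
lifter in lid: x -0.0371 y 0.0002 z(rel strap) 0.0169
go [ 0.001  -0.0002  0.0249] [-0.04  0.11  0.1 ]
```

View pics/g5.png

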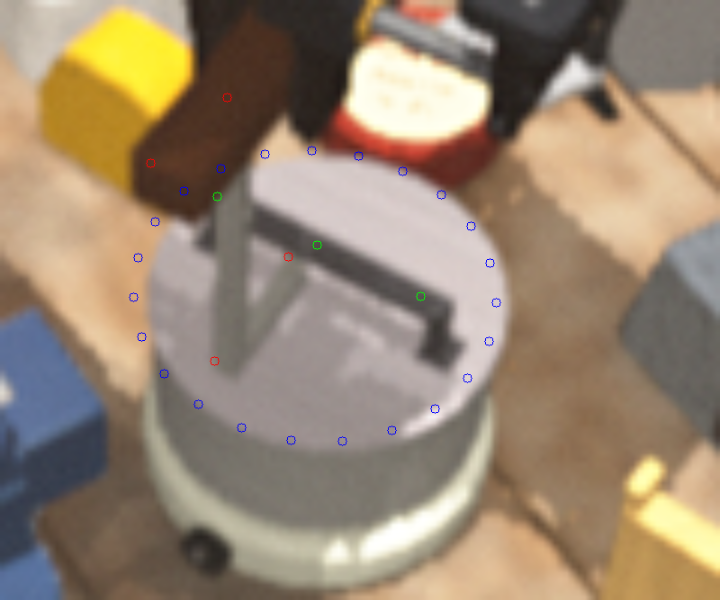

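The overlay puts the spine foot at (225,375), blade tip at (303,270), strap band from (210,205) to (450,300) and disc centre near (330,300). The lifter dots and disc dots are off by about the same amount, so the relative alignment is good to roughly 2 mm. I'll feel for the disc.

play_rows(
  motion=[
    [[0.001, 0, 0.012, 0, 0, 0], [0.001, 0, 0.02, 0, 0, 0], [0.001, 0, 0.0245, 0, 0, 0], [0.001, 0, 0.0245, 0, 0, 0], [0.001, 0, 0.0245, 0, 0, 0], [0.001, 0, 0.0245, 0, 0, 0]],
  ],
)

```text
time_s: 14.02
position: [0.4596, 0.0521, 0.1965]
tcp_rot: [[-0.98, -0.201, 0.001], [-0.201, 0.98, -0.0], [-0.001, -0.0, -1.0]]
force: [-0.4, 0.5, -1.1]
opening: 0.25
grasp_force: 30.0
```

play_rows(
  motion=[
    [[0, 0, 0.001, 0, 0, 0], [0, 0, 0.001, 0, 0, 0], [0, 0, 0.001, 0, 0, 0]],
  ],
)

```text
time_s: 14.27
position: [0.4593, 0.0521, 0.1952]
tcp_rot: [[-0.98, -0.201, 0.0], [-0.201, 0.98, -0.0], [-0.0, -0.0, -1.0]]
force: [0.1, -0.5, -1.7]
opening: 0.249
grasp_force: 30.0
```

play_rows(
  motion=[
    [[0, 0, 0.001, 0, 0, 0], [0, 0, 0.001, 0, 0, 0], [0, 0, 0.001, 0, 0, 0]],
  ],
)

```text
time_s: 14.52
position: [0.4591, 0.0522, 0.194]
tcp_rot: [[-0.98, -0.201, -0.0], [-0.201, 0.98, 0.0], [0.0, 0.0, -1.0]]
force: [0.6, 0.1, -2.2]
opening: 0.247
grasp_force: 30.0
```

play_rows(
  motion=[
    [[0, 0, 0.001, 0, 0, 0], [0, 0, 0.001, 0, 0, 0], [0, 0, 0.001, 0, 0, 0]],
  ],
)

```text
time_s: 14.77
position: [0.4591, 0.0521, 0.193]
tcp_rot: [[-0.98, -0.201, -0.0], [-0.201, 0.98, 0.0], [0.0, 0.0, -1.0]]
force: [0.2, 0.4, -2.0]
opening: 0.25
grasp_force: 30.0
```

play_rows(
  motion=[
    [[0, 0, 0.001, 0, 0, 0], [0, 0, 0.001, 0, 0, 0], [0, 0, 0.001, 0, 0, 0]],
  ],
)

```text
time_s: 15.02
position: [0.4594, 0.0521, 0.1925]
tcp_rot: [[-0.98, -0.201, 0.001], [-0.201, 0.98, -0.0], [-0.001, -0.0, -1.0]]
force: [-0.4, -0.3, 4.6]
opening: 0.253
grasp_force: 30.0
```

Contact with the disc at TCP z≈0.1927, as expected. I'll raise 4 mm and slide under the strap.

play_rows(
  motion=[
    [[0, 0, -0.0045, 0, 0, 0], [0, 0, -0.0045, 0, 0, 0], [-0.01, 0, -0.0045, 0, 0, 0], [-0.02, 0, -0.0045, 0, 0, 0], [-0.025, 0, -0.0045, 0, 0, 0], [-0.03, 0, -0.0045, 0, 0, 0], [-0.03, 0, -0.0045, 0, 0, 0]],
  ],
)

```text
time_s: 15.6
position: [0.4902, 0.0583, 0.1964]
tcp_rot: [[-0.979, -0.202, 0.001], [-0.202, 0.979, -0.0], [-0.001, -0.0, -1.0]]
force: [0.4, -0.1, -2.3]
opening: 0.248
grasp_force: 30.0
```

play_rows(
  motion=[
    [[-0.005, 0, 0, 0, 0, 0], [-0.0105, 0, 0, 0, 0, 0], [-0.0105, 0, 0, 0, 0, 0], [-0.0105, 0, 0, 0, 0, 0]],
  ],
)

```text
time_s: 15.93
position: [0.4991, 0.0603, 0.1965]
tcp_rot: [[-0.98, -0.201, 0.0], [-0.201, 0.98, -0.0], [0.0, -0.0, -1.0]]
force: [-0.7, -0.8, -0.8]
opening: 0.247
grasp_force: 30.0
```

```bash
python3 - <<'E'
from h import *
s=st(); lidpos(s)
E
```

```text
t 15.93 p [0.4991 0.0603 0.1965] yaw_y 101.62 z [ 0. -0. -1.] F [-0.71 -0.8  -0.79] M [ 0.098  0.085 -0.012] op 21.5 g 30.0 q6 -107.5
lifter in lid: x 0.0017 y 0.0007 z(rel strap) -0.0080
```

```bash
cat >> h.py <<'E'
def avg(n=8):
    F=[];M=[];P=[]
    for _ in range(n):
        imaging.capture("top"); s=bot.read_state(); F.append(s["force"]);M.append(s["moment"]);P.append(s["position"])
    print("avg F",np.mean(F,0).round(2),"+-",np.std(F,0).round(2),"M",np.mean(M,0).round(3),"+-",np.std(M,0).round(3),"z",np.mean(P,0)[2].round(4)); lidpos(s); print("t",s["time_s"])
E
python3 -c "
from h import *
avg(8)"
```

```text
avg F [-0.05  0.17 -1.45] +- [0.49 0.42 0.28] M [0.046 0.026 0.004] +- [0.028 0.033 0.015] z 0.1965
lifter in lid: x 0.0013 y 0.0007 z(rel strap) -0.0079
t 16.3333
```

play_rows(
  motion=[
    [[0, 0, -0.004, 0, 0, 0], [0, 0, -0.007, 0, 0, 0], [0, 0, -0.008, 0, 0, 0], [0, 0, -0.009, 0, 0, 0], [0, 0, -0.009, 0, 0, 0]],
  ],
)

```text
time_s: 16.75
position: [0.4985, 0.0601, 0.2054]
tcp_rot: [[-0.979, -0.201, -0.001], [-0.201, 0.979, -0.0], [0.001, -0.0, -1.0]]
force: [-0.7, -0.8, -4.5]
opening: 0.253
grasp_force: 30.0
```

```bash
python3 -c "
from h import *
avg(6)"
```

```text
avg F [ 0.04 -0.8  -5.62] +- [0.49 0.48 0.36] M [-0.128 -0.046  0.016] +- [0.034 0.015 0.03 ] z 0.2052
lifter in lid: x 0.0012 y 0.0007 z(rel strap) 0.0008
t 17.05
```

play_rows(
  motion=[
    [[0, 0, 0.004, 0, 0, 0], [0, 0, 0.005, 0, 0, 0], [0, 0.007, 0.005, 0, 0, 0], [0, 0.015, 0.005, 0, 0, 0], [0, 0.015, 0.005, 0, 0, 0], [0, 0.015, 0.002, 0, 0, 0], [0, 0.015, 0, 0, 0, 0], [0, 0.015, 0, 0, 0, 0]],
  ],
)

```text
time_s: 17.72
position: [0.4958, 0.0751, 0.2058]
tcp_rot: [[-0.979, -0.201, 0.0], [-0.201, 0.979, 0.0], [-0.0, -0.0, -1.0]]
force: [-0.7, 0.3, -4.3]
opening: 0.253
grasp_force: 30.0
```

```bash
python3 -c "
from h import *
avg(6)"
```

```text
avg F [-0.14  1.03 -4.13] +- [0.5  0.33 0.34] M [ 0.269  0.025 -0.002] +- [0.052 0.012 0.036] z 0.2054
lifter in lid: x 0.0013 y 0.0158 z(rel strap) 0.0008
t 18.0167
```

play_rows(
  motion=[
    [[0, 0, -0.001, 0, 0, 0], [0, 0, -0.001, 0, 0, 0], [0, 0, -0.001, 0, 0, 0]],
  ],
)

```text
time_s: 18.27
position: [0.4957, 0.0749, 0.2065]
tcp_rot: [[-0.98, -0.201, -0.0], [-0.201, 0.98, -0.0], [0.0, -0.0, -1.0]]
force: [-0.3, -0.6, -4.7]
opening: 0.246
grasp_force: 30.0
```

```bash
python3 -c "
from h import *
avg(6)"
```

```text
avg F [-0.38  0.36 -4.59] +- [0.43 0.29 0.49] M [ 0.096  0.086 -0.001] +- [0.016 0.02  0.043] z 0.2065
lifter in lid: x 0.0014 y 0.0157 z(rel strap) 0.0020
t 18.5667
```

play_rows(
  motion=[
    [[0, 0, 0.004, 0, 0, 0], [0, 0, 0.007, 0, 0, 0], [0, -0.015, 0.007, 0, 0, 0], [0, -0.03, 0.007, 0, 0, 0], [0, -0.037, 0.007, 0, 0, 0], [0, -0.037, 0.007, 0, 0, 0], [0, -0.037, 0.003, 0, 0, 0], [0, -0.037, 0.001, 0, 0, 0]],
  ],
)

```text
time_s: 19.23
position: [0.5028, 0.0391, 0.2056]
tcp_rot: [[-0.98, -0.201, -0.001], [-0.201, 0.98, 0.0], [0.001, 0.001, -1.0]]
force: [1.2, -0.5, -7.5]
opening: 0.251
grasp_force: 30.0
```

```bash
python3 -c "
from h import *
avg(6)"
```

```text
avg F [-0.13  0.02 -7.55] +- [0.46 0.42 0.29] M [0.056 0.041 0.016] +- [0.011 0.031 0.034] z 0.2051
lifter in lid: x 0.0008 y -0.0206 z(rel strap) 0.0004
t 19.5333
```

play_rows(
  motion=[
    [[0, 0, -0.001, 0, 0, 0], [0, 0, -0.001, 0, 0, 0], [0, 0, -0.001, 0, 0, 0]],
  ],
)

```text
time_s: 19.78
position: [0.5032, 0.0388, 0.2065]
tcp_rot: [[-0.98, -0.201, -0.0], [-0.201, 0.98, -0.0], [0.0, 0.0, -1.0]]
force: [0.7, 1.0, -7.6]
opening: 0.249
grasp_force: 30.0
```

```bash
python3 -c "
from h import *
avg(8)"
```

```text
avg F [-0.06 -0.33 -7.42] +- [0.47 0.53 0.47] M [ 0.063  0.041 -0.005] +- [0.02  0.027 0.019] z 0.2065
lifter in lid: x 0.0015 y -0.0213 z(rel strap) 0.0020
t 20.1833
```

Load is now about 6.0 N with no side moment, so the balance is near y≈-21 mm. I'll raise a little more and check tilt by tracking the lid in the scene camera.

play_rows(
  motion=[
    [[0, 0, -0.001, 0, 0, 0], [0, 0, -0.002, 0, 0, 0], [0, 0, -0.003, 0, 0, 0], [0, 0, -0.003, 0, 0, 0], [0, 0, -0.003, 0, 0, 0]],
  ],
)

```text
time_s: 20.6
position: [0.5034, 0.0387, 0.2097]
tcp_rot: [[-0.98, -0.201, 0.0], [-0.201, 0.98, -0.0], [-0.0, -0.0, -1.0]]
force: [-0.0, 0.2, -8.0]
opening: 0.25
grasp_force: 30.0
```

```bash
cat > tilt.py <<'E'
from h import *
avg(6)
a=np.radians(LY-90); u=np.array([np.cos(a),np.sin(a)]); w=np.array([-u[1],u[0]])
for cam in("scene","top"):
    im=imaging.capture(cam); A=cv2.cvtColor(cv2.imread(f"pics/{cam}0.png"),cv2.COLOR_BGR2GRAY); B=cv2.cvtColor(im["frame"],cv2.COLOR_RGB2GRAY)
    q=[]
    for t in np.radians(np.arange(0,360,6)): q.append((.060*np.cos(t),.060*np.sin(t),.094))
    for y in(-.045,-.042,.042,.045):
        for x in(-.005,.005): q.append((x,y,.118))
    q=np.array(q); X=np.c_[S+q[:,:1]*u+q[:,1:2]*w,q[:,2]]; P=np.array([proj(im,x) for x in X],np.float32)[:,None]
    N,ok,err=cv2.calcOpticalFlowPyrLK(A,B,P,None,winSize=(9,9),maxLevel=1); Bk,ok2,_=cv2.calcOpticalFlowPyrLK(B,A,N,None,winSize=(9,9),maxLevel=1)
    fb=np.linalg.norm((Bk-P)[:,0],axis=1); d=(N-P)[:,0]
    g=(fb<.4)&(ok.ravel()>0)&(err.ravel()<14)&(np.abs(d).max(1)<15); print(cam,"good",g.sum())
    # fit dz0, roll(about lid x), shift along lid x,y : small-motion model via numerical projection
    def mdl(p,X0):
        c=np.array([*S,.094]); from_=X0-c; ux=np.append(u,0);wy=np.append(w,0)
        dz=p[0]+p[1]*(from_@wy)+p[2]*(from_@ux); return X0+np.outer(dz,[0,0,1])+p[3]*ux+p[4]*wy
    from scipy.optimize import least_squares
    r=least_squares(lambda p:(np.array([proj(im,x) for x in mdl(p,X[g])])-P[g,0]-d[g]).ravel(),np.zeros(5),loss="soft_l1",f_scale=.3)
    J=np.linalg.pinv(r.jac.T@r.jac)*.1; print("dz mm",(r.x[0]*1e3).round(1),"roll deg",np.degrees(r.x[1]).round(2),"pitch",np.degrees(r.x[2]).round(2),"dx,dy mm",(r.x[3:]*1e3).round(1),"sd roll",np.degrees(J[1,1]**.5).round(2),"cost",r.cost.round(2))
E
python3 tilt.py
```

```text
avg F [ 0.07  0.17 -7.02] +- [0.65 0.51 0.33] M [0.063 0.03  0.008] +- [0.014 0.025 0.036] z 0.2095
lifter in lid: x 0.0015 y -0.0213 z(rel strap) 0.0050
t 20.9
scene good 0Traceback (most recent call last):
  File "tilt.py", line 19, in <module>
    r=least_squares(lambda p:(np.array([proj(im,x) for x in mdl(p,X[g])])-P[g,0]-d[g]).ravel(),np.zeros(5),loss="soft_l1",f_scale=.3)
    return func(*args, **kwargs)
    vector_fun = VectorFunction(
        fun_wrapped,
    ...<6 lines>...
        workers=workers
    )
    self._update_fun()
    ~~~~~~~~~~~~~~~~^^
    self.f = self.fun_wrapped(xp_copy(self.x))
             ~~~~~~~~~~~~~~~~^^^^^^^^^^^^^^^^^
    return np.atleast_1d(self.fun(x))
                         ~~~~~~~~^^^
    return self.f(x, *self.args, **self.kwargs)
           ~~~~~~^^^^^^^^^^^^^^^^^^^^^^^^^^^^^^
  File "tilt.py", line 19, in <lambda>
    r=least_squares(lambda p:(np.array([proj(im,x) for x in mdl(p,X[g])])-P[g,0]-d[g]).ravel(),np.zeros(5),loss="soft_l1",f_scale=.3)
                              ~~~~~~~~~~~~~~~~~~~~~~~~~~~~~~~~~~~~~~~~~~~^~~~~~~
ValueError: operands could not be broadcast together with shapes (0,) (0,2)
```

```bash
sed -i 's/&(err.ravel()<14)//; s/fb<.4/fb<1/; s/^    from scipy.optimize.*/    from scipy.optimize import least_squares\n    if g.sum()<8: continue/; s/^avg(6)/lidpos(st())/' tilt.py; python3 tilt.py
python3 - <<'E'
from h import *
for cam in("scene","top"):
    im=imaging.capture(cam); 
    for n in("pot_lid","loop_mid"):
        m,cf=mask(cam,n)
        if m is not None:
            v,u=np.nonzero(m); print(cam,n,round(cf,2),m.sum(),u.min(),u.max(),v.min(),v.max(),np.round(cv2.minAreaRect(np.stack([u,v],1).astype(np.float32)),1) if 0 else "")
E
```

```text
t 20.95 p [0.5032 0.0387 0.2095] yaw_y 101.61 z [-0.  0. -1.] F [-0.69  0.24 -8.16] M [ 0.043 -0.001  0.011] op 21.3 g 30.0 q6 -109.9
lifter in lid: x 0.0015 y -0.0213 z(rel strap) 0.0050
scene good 3
top good 0
scene pot_lid 0.81 1895 275 333 197 242 
scene loop_mid 0.83 2129 275 335 196 243
```

```bash
cat > tm.py <<'E'
from h import *
lidpos(st())
A=cv2.imread("pics/scene0.png",0); B=cv2.cvtColor(imaging.capture("scene")["frame"],cv2.COLOR_RGB2GRAY)
k=4; A=cv2.resize(A,None,fx=k,fy=k,interpolation=cv2.INTER_CUBIC);B=cv2.resize(B,None,fx=k,fy=k,interpolation=cv2.INTER_CUBIC)
A,B=(np.hypot(cv2.Sobel(cv2.GaussianBlur(X,(0,0),3),cv2.CV_32F,1,0),cv2.Sobel(cv2.GaussianBlur(X,(0,0),3),cv2.CV_32F,0,1)) for X in(A,B))
for nm,(x,y),h in [("right post",(322,225),(9,9)),("right edge",(333,218),(6,9)),("left edge",(276,222),(6,9)),("bottom",(304,243),(12,6)),("botleft",(288,239),(9,7)),("botright",(322,237),(9,7)),("pot rim/base",(305,262),(15,5))]:
    T=A[(y-h[1])*k:(y+h[1])*k,(x-h[0])*k:(x+h[0])*k]; s=9
    W=B[(y-h[1]-s-6)*k:(y+h[1]+s)*k,(x-h[0]-s)*k:(x+h[0]+s)*k]; r=cv2.matchTemplate(W,T,cv2.TM_CCOEFF_NORMED); _,c,_,p=cv2.minMaxLoc(r)
    print(nm,"score",round(c,2),"du,dv",p[0]/k-s,p[1]/k-s-6)
E
python3 tm.py
```

```text
t 21.35 p [0.5032 0.0387 0.2095] yaw_y 101.61 z [ 0. -0. -1.] F [-0.72 -0.42 -7.64] M [ 0.057  0.006 -0.016] op 21.8 g 30.0 q6 -109.9
lifter in lid: x 0.0015 y -0.0213 z(rel strap) 0.0050
right post score 0.75 du,dv 0.75 -1.75
right edge score 0.76 du,dv 0.25 -1.5
left edge score 0.84 du,dv 0.75 0.0
bottom score 0.73 du,dv -0.75 -2.0
botleft score 0.82 du,dv -1.25 -2.75
botright score 0.64 du,dv 0.0 -1.25
pot rim/base score 0.64 du,dv 0.0 0.25
```

Both sides have lifted about 5 mm, so the lid hangs nearly level. I'll raise further and check again.

play_rows(
  motion=[
    [[0, 0, -0.001, 0, 0, 0], [0, 0, -0.003, 0, 0, 0], [0, 0, -0.005, 0, 0, 0], [0, 0, -0.007, 0, 0, 0], [0, 0, -0.009, 0, 0, 0], [0, 0, -0.01, 0, 0, 0], [0, 0, -0.01, 0, 0, 0], [0, 0, -0.01, 0, 0, 0]],
  ],
)

```text
time_s: 22.07
position: [0.5033, 0.0387, 0.2197]
tcp_rot: [[-0.98, -0.201, 0.0], [-0.201, 0.98, -0.0], [-0.0, -0.0, -1.0]]
force: [-0.2, 0.9, -7.7]
opening: 0.25
grasp_force: 30.0
```

```bash
python3 tm.py; python3 -c "
from h import *
avg(6)"
```

```text
t 22.07 p [0.5033 0.0387 0.2197] yaw_y 101.61 z [ 0. -0. -1.] F [-0.22  0.91 -7.65] M [0.045 0.037 0.005] op 21.8 g 30.0 q6 -109.9
lifter in lid: x 0.0015 y -0.0213 z(rel strap) 0.0152
right post score 0.77 du,dv 1.25 -5.0
right edge score 0.69 du,dv 0.75 -4.25
left edge score 0.54 du,dv 0.0 -5.0
bottom score 0.67 du,dv -0.75 -5.0
botleft score 0.64 du,dv -2.0 -6.75
botright score 0.56 du,dv 0.75 -4.75
pot rim/base score 0.73 du,dv 0.25 0.0
avg F [-0.12  0.26 -7.53] +- [0.66 0.57 0.37] M [ 0.06   0.042 -0.009] +- [0.022 0.025 0.03 ] z 0.2194
lifter in lid: x 0.0015 y -0.0213 z(rel strap) 0.0150
t 22.4167
```

Displacement is a uniform ≈5 px for 15 mm, so the lid is level, with a load of 6.1 N. I'll lift it clear gently.

play_rows(
  motion=[
    [[0, 0, -0.002, 0, 0, 0], [0, 0, -0.006, 0, 0, 0], [0, 0, -0.012, 0, 0, 0], [0, 0, -0.02, 0, 0, 0], [0, 0, -0.029, 0, 0, 0], [0, 0, -0.038, 0, 0, 0], [0, 0, -0.047, 0, 0, 0], [0, 0, -0.055, 0, 0, 0]],
  ],
)

```text
time_s: 23.08
position: [0.5035, 0.0387, 0.276]
tcp_rot: [[-0.98, -0.201, 0.001], [-0.201, 0.98, -0.0], [-0.001, -0.0, -1.0]]
force: [0.5, 0.7, -7.5]
opening: 0.251
grasp_force: 30.0
```

play_rows(
  motion=[
    [[0, 0, -0.008, 0, 0, 0], [0, 0, -0.014, 0, 0, 0], [0, 0, -0.018, 0, 0, 0], [0, 0, -0.02, 0, 0, 0], [0, 0, -0.02, 0, 0, 0], [0, 0, -0.02, 0, 0, 0]],
  ],
)

```text
time_s: 23.58
position: [0.503, 0.0388, 0.2943]
tcp_rot: [[-0.98, -0.201, -0.001], [-0.201, 0.98, 0.0], [0.001, 0.0, -1.0]]
force: [-0.1, 0.1, -6.6]
opening: 0.25
grasp_force: 30.0
```

```bash
python3 -c "
from h import *
avg(5); s=st(); goto([.4453,.2527,.2945],LY,s)"
```

```text
avg F [-0.08  0.25 -7.7 ] +- [0.33 0.88 0.48] M [0.093 0.046 0.014] +- [0.019 0.029 0.019] z 0.294
lifter in lid: x 0.0013 y -0.0212 z(rel strap) 0.0896
t 23.8333
t 23.83 p [0.503  0.0388 0.2941] yaw_y 101.62 z [-0.001  0.    -1.   ] F [-0.41  0.79 -8.38] M [0.06  0.024 0.018] op 21.9 g 30.0 q6 -109.9
go [ 0.0134  0.2211 -0.0003] [ 0.02 -0.05  0.12]
```

play_rows(
  motion=[
    [[0, 0.002, 0, 0, 0, 0], [0, 0.006, 0, 0, 0, 0], [0.001, 0.012, 0, 0, 0, 0], [0.001, 0.02, 0, 0, 0, 0], [0.002, 0.03, 0, 0, 0, 0], [0.002, 0.04, 0, 0, 0, 0], [0.003, 0.05, 0, 0, 0, 0], [0.0035, 0.06, 0, 0, 0, 0]],
  ],
)

```text
time_s: 24.5
position: [0.4872, 0.0982, 0.2946]
tcp_rot: [[-0.979, -0.202, -0.0], [-0.202, 0.979, 0.0], [0.0, 0.0, -1.0]]
force: [-0.3, 1.1, -7.7]
opening: 0.249
grasp_force: 30.0
```

play_rows(
  motion=[
    [[0.0005, 0.01, 0, 0, 0, 0], [0.001, 0.02, 0, 0, 0, 0], [0.002, 0.03, 0, 0, 0, 0], [0.0025, 0.04, 0, 0, 0, 0], [0.003, 0.05, 0, 0, 0, 0], [0.0035, 0.06, 0, 0, 0, 0], [0.004, 0.07, 0, 0, 0, 0], [0.005, 0.08, 0, 0, 0, 0]],
  ],
)

```text
time_s: 25.17
position: [0.4666, 0.1751, 0.2946]
tcp_rot: [[-0.98, -0.201, 0.0], [-0.201, 0.98, 0.0], [-0.0, 0.0, -1.0]]
force: [0.4, -0.3, -8.1]
opening: 0.248
grasp_force: 30.0
```

play_rows(
  motion=[
    [[0.0005, 0.01, 0, 0, 0, 0], [0.001, 0.02, 0, 0, 0, 0], [0.002, 0.03, 0, 0, 0, 0], [0.0025, 0.04, 0, 0, 0, 0], [0.003, 0.05, 0, 0, 0, 0], [0.0035, 0.059, 0, 0, 0, 0], [0.004, 0.067, 0, 0, 0, 0], [0.0045, 0.073, 0, 0, 0, 0]],
  ],
)

```text
time_s: 25.83
position: [0.4474, 0.2458, 0.2945]
tcp_rot: [[-0.979, -0.202, -0.0], [-0.202, 0.979, 0.0], [-0.0, 0.0, -1.0]]
force: [-0.2, -0.4, -7.0]
opening: 0.25
grasp_force: 30.0
```

play_rows(
  motion=[
    [[0, 0.004, 0, 0, 0, 0], [0, 0.007, 0, 0, 0, 0], [0, 0.008, 0, 0, 0, 0], [0, 0.008, 0, 0, 0, 0], [0, 0.008, 0, 0, 0, 0]],
  ],
)

```text
time_s: 26.25
position: [0.4462, 0.2523, 0.2946]
tcp_rot: [[-0.98, -0.201, 0.0], [-0.201, 0.98, -0.0], [-0.0, -0.0, -1.0]]
force: [-0.4, 0.2, -7.8]
opening: 0.25
grasp_force: 30.0
```

```bash
python3 - <<'E'
from h import *
avg(5); s=st()
for cam in("scene","top"):
    im=imaging.capture(cam)
    for n,z in(("pot_lid",.094+.0896),("lid_rest",.018)):
        m,cf=mask(cam,n)
        if m is not None: print(cam,n,round(cf,2),m.sum(),box(im,m,z),[np.round(d["at"],3).tolist() for d in finder.recognise(cam,n)[:1]])
goto([.4453,.2527,.2047+.026-.09+.003],LY,s)
E
```

```text
avg F [-0.09  0.15 -7.39] +- [0.21 0.16 0.27] M [ 0.057  0.035 -0.001] +- [0.041 0.029 0.028] z 0.2946
lifter in lid: x -0.0119 y 0.1994 z(rel strap) 0.0901
t 26.5
t 26.5 p [0.4461 0.2523 0.2946] yaw_y 101.58 z [ 0. -0. -1.] F [-0.5   0.   -7.63] M [0.065 0.026 0.04 ] op 21.9 g 30.0 q6 -84.6
scene pot_lid 0.83 1892 (array([441.9, 268.4]), array([119.3, 117. ]), 47.5) [[0.435, 0.26, 0.183]]
scene lid_rest 0.93 1863 (array([442.2, 274. ]), array([120.5, 128.2]), 64.7) [[0.441, 0.274, 0.019]]
top pot_lid 0.63 587 (array([422.2, 240.2]), array([38.7, 81.7]), 58.1) [[0.427, 0.238, 0.182]]
top lid_rest 0.78 709 (array([420.4, 241.6]), array([ 54.3, 120.5]), 57.3) [[0.416, 0.241, 0.017]]
go [0.0008 0.0005 0.1509] [-0.    0.    0.08]
```

The lid (441.9,268.4) and rest (442.2,274) agree once the scene camera's known -5.7 mm y bias for the lid is allowed for, so it is centred. I'll descend.

play_rows(
  motion=[
    [[0, 0, 0.002, 0, 0, 0], [0, 0, 0.006, 0, 0, 0], [0, 0, 0.013, 0, 0, 0], [0, 0, 0.022, 0, 0, 0], [0, 0, 0.032, 0, 0, 0], [0, 0, 0.043, 0, 0, 0], [0, 0, 0.054, 0, 0, 0], [0, 0, 0.065, 0, 0, 0]],
  ],
)

```text
time_s: 27.67
position: [0.4456, 0.2525, 0.228]
tcp_rot: [[-0.98, -0.201, -0.001], [-0.201, 0.98, -0.0], [0.001, -0.0, -1.0]]
force: [0.3, -0.5, -7.7]
opening: 0.253
grasp_force: 30.0
```

play_rows(
  motion=[
    [[0, 0, 0.011, 0, 0, 0], [0, 0, 0.022, 0, 0, 0], [0, 0, 0.033, 0, 0, 0], [0, 0, 0.044, 0, 0, 0], [0, 0, 0.054, 0, 0, 0], [0, 0, 0.063, 0, 0, 0], [0, 0, 0.07, 0, 0, 0], [0, 0, 0.075, 0, 0, 0]],
  ],
)

```text
time_s: 28.33
position: [0.4457, 0.2525, 0.1534]
tcp_rot: [[-0.98, -0.201, -0.001], [-0.201, 0.98, -0.0], [0.001, -0.0, -1.0]]
force: [0.3, -0.5, -7.2]
opening: 0.253
grasp_force: 30.0
```

play_rows(
  motion=[
    [[0, 0, 0.004, 0, 0, 0], [0, 0, 0.006, 0, 0, 0], [0, 0, 0.007, 0, 0, 0], [0, 0, 0.007, 0, 0, 0], [0, 0, 0.007, 0, 0, 0]],
  ],
)

```text
time_s: 28.75
position: [0.4464, 0.2527, 0.1479]
tcp_rot: [[-0.98, -0.201, 0.001], [-0.201, 0.98, 0.0], [-0.001, 0.0, -1.0]]
force: [0.1, -0.6, -7.2]
opening: 0.251
grasp_force: 30.0
```

```bash
python3 -c "
from h import *
avg(4); st()"
```

```text
avg F [ 0.42  0.05 -7.83] +- [0.21 0.52 0.39] M [ 0.096  0.035 -0.017] +- [0.01  0.016 0.027] z 0.1479
lifter in lid: x -0.0117 y 0.1997 z(rel strap) -0.0566
t 28.95
t 28.95 p [0.4462 0.2527 0.1479] yaw_y 101.61 z [ 0.001  0.    -1.   ] F [ 0.47  0.82 -7.94] M [ 0.087  0.06  -0.015] op 21.6 g 30.0 q6 -84.6
```

play_rows(
  motion=[
    [[0, 0, 0.001, 0, 0, 0], [0, 0, 0.0025, 0, 0, 0], [0, 0, 0.004, 0, 0, 0], [0, 0, 0.005, 0, 0, 0], [0, 0, 0.006, 0, 0, 0], [0, 0, 0.007, 0, 0, 0], [0, 0, 0.008, 0, 0, 0], [0, 0, 0.008, 0, 0, 0]],
  ],
)

```text
time_s: 29.62
position: [0.4469, 0.2529, 0.1402]
tcp_rot: [[-0.98, -0.201, 0.002], [-0.201, 0.98, 0.001], [-0.002, 0.0, -1.0]]
force: [0.3, 0.7, -1.3]
opening: 0.247
grasp_force: 30.0
```

```bash
python3 -c "
from h import *
avg(4)"
```

```text
avg F [-0.44 -0.47 -1.51] +- [0.28 0.55 0.53] M [0.063 0.036 0.004] +- [0.02  0.054 0.01 ] z 0.1402
lifter in lid: x -0.0114 y 0.1997 z(rel strap) -0.0644
t 29.8167
```

```bash
python3 - <<'E'
from h import *
a=imaging.capture("scene");b=imaging.capture("top")
for p,q in(((235,232),(268,279)),((264,223),(280,254)),((172,252),(225,317)),((198,302),(275,341))): print(tri([(a,p),(b,q)]).round(3))
s=st(); a=np.radians(11.5)
E
```

```text
[0.369 0.117 0.123]
[0.428 0.103 0.106]
[0.272 0.192 0.083]
[0.244 0.078 0.077]
t 29.92 p [0.4463 0.2527 0.1399] yaw_y 101.61 z [ 0.001  0.    -1.   ] F [ 0.41 -0.48 -1.6 ] M [ 0.095 -0.011  0.01 ] op 22.0 g 30.0 q6 -84.6
```

play_rows(
  motion=[
    [[0, 0, 0.003, 0, 0, 0], [0, 0, 0.006, 0, 0, 0], [0, 0, 0.0075, 0, 0, 0], [0, 0, 0.0075, 0, 0, 0], [0, 0, 0.0075, 0, 0, 0]],
  ],
)

```text
time_s: 30.33
position: [0.4459, 0.2525, 0.1318]
tcp_rot: [[-0.98, -0.201, -0.001], [-0.201, 0.98, -0.0], [0.001, -0.0, -1.0]]
force: [-0.4, -0.0, -1.6]
opening: 0.25
grasp_force: 30.0
```

play_rows(
  motion=[
    [[0.004, 0, -0.0005, 0, 0, 0], [0.01, 0, -0.0005, 0, 0, 0], [0.018, 0, -0.0005, 0, 0, 0], [0.026, 0, -0.0005, 0, 0, 0], [0.034, 0, -0.0005, 0, 0, 0], [0.042, 0, -0.0005, 0, 0, 0], [0.042, 0, -0.0005, 0, 0, 0], [0.042, 0, -0.0005, 0, 0, 0]],
  ],
)

```text
time_s: 31.0
position: [0.4043, 0.2441, 0.1327]
tcp_rot: [[-0.979, -0.202, 0.0], [-0.202, 0.979, 0.0], [-0.0, 0.0, -1.0]]
force: [-0.1, -0.2, -2.1]
opening: 0.252
grasp_force: 30.0
```

```bash
python3 - <<'E'
from h import *
s=st(); im=imaging.capture("scene")
for n,z in(("pot_lid",.03),("lid_rest",.018)):
    m,cf=mask("scene",n)
    if m is not None: print(n,round(cf,2),m.sum(),box(im,m,z),[np.round(d["at"],3).tolist() for d in finder.recognise("scene",n)[:1]])
goto([*s["position"][:2],.3],95.2,s)
E
```

```text
t 31.0 p [0.4043 0.2441 0.1327] yaw_y 101.63 z [ 0.  0. -1.] F [-0.09 -0.17 -2.08] M [0.052 0.043 0.039] op 21.9 g 30.0 q6 -84.1
pot_lid 0.77 1432 (array([440.9, 263.2]), array([112.2, 121.5]), 81.5) [[0.443, 0.263, 0.031]]
lid_rest 0.74 236 (array([413.4, 245. ]), array([ 59.9, 127.5]), 41.0) [[0.39, 0.257, 0.017]]
go [-0.      0.     -0.1673] [0.   0.   6.43]
```

play_rows(
  motion=[
    [[0, 0, -0.015, 0, 0, 0], [0, 0, -0.04, 0, 0, 0], [0, 0, -0.075, 0, 0, 0], [0, 0, -0.11, 0, 0, 0], [0, 0, -0.145, 0, 0, 0], [0, 0, -0.165, 0, 0, 0], [0, 0, -0.167, 0, 0, 0], [0, 0, -0.167, 0, 0, 0]],
  ],
)

```text
time_s: 31.92
position: [0.4056, 0.2443, 0.3004]
tcp_rot: [[-0.98, -0.201, 0.003], [-0.201, 0.98, 0.001], [-0.003, 0.0, -1.0]]
force: [-0.0, -0.2, -1.6]
opening: 0.249
grasp_force: 30.0
```

```bash
python3 - <<'E'
from h import *
s=st()
for cam in("scene","top"):
    im=imaging.capture(cam)
    for n,z in(("pot_lid",.03),("lid_rest",.018)):
        m,cf=mask(cam,n)
        if m is not None: print(cam,n,round(cf,2),m.sum(),box(im,m,z),[np.round(d["at"],3).tolist() for d in finder.recognise(cam,n)[:1]])
goto([.4358,-.0975,.30],95.2,s)
E
```

```text
t 31.92 p [0.4056 0.2443 0.3004] yaw_y 101.61 z [ 0.003  0.001 -1.   ] F [-0.03 -0.22 -1.62] M [0.084 0.008 0.049] op 21.7 g 30.0 q6 -84.1
scene pot_lid 0.62 1723 (array([442.3, 268.3]), array([116.7, 119. ]), 43.7) [[0.438, 0.265, 0.029]]
scene lid_rest 0.76 221 (array([417.1, 245.3]), array([ 56.9, 125.6]), 45.1) [[0.39, 0.25, 0.016]]
top pot_lid 0.46 105 (array([399.8, 248. ]), array([14.7, 47. ]), 28.1) [[0.402, 0.252, 0.028]]
go [ 3.910e-02 -3.409e-01  2.000e-04] [0.03 0.18 6.41]
```

play_rows(
  motion=[
    [[0.005, -0.02, 0, 0, 0, 1], [0.01, -0.06, 0, 0, 0, 2], [0.015, -0.1, 0, 0, 0, 3], [0.02, -0.14, 0, 0, 0, 4], [0.025, -0.18, 0, 0, 0, 5], [0.03, -0.22, 0, 0, 0, 6], [0.033, -0.26, 0, 0, 0, 6.4], [0.036, -0.295, 0, 0, 0, 6.4]],
  ],
)

```text
time_s: 33.03
position: [0.429, -0.0545, 0.2996]
tcp_rot: [[-0.996, -0.09, 0.001], [-0.09, 0.996, -0.001], [-0.0, -0.001, -1.0]]
force: [0.9, 0.0, -1.4]
opening: 0.253
grasp_force: 30.0
```

play_rows(
  motion=[
    [[0.003, -0.025, 0, 0, 0, 0], [0.003, -0.04, 0, 0, 0, 0], [0.003, -0.046, 0, 0, 0, 0], [0.003, -0.046, 0, 0, 0, 0], [0.003, -0.046, 0, 0, 0, 0], [0.003, -0.046, 0, 0, 0, 0]],
  ],
)

```text
time_s: 33.53
position: [0.4299, -0.0969, 0.2994]
tcp_rot: [[-0.996, -0.092, -0.001], [-0.092, 0.996, 0.001], [0.001, 0.001, -1.0]]
force: [0.3, 0.0, -2.5]
opening: 0.251
grasp_force: 30.0
```

```bash
python3 - <<'E'
from h import *
s=st(); goto([.4358,-.0975,.1155],95.2,s)
im=imaging.capture("top")
for n,z in(("pot_lid",.03),("lid_rest",.018)):
    m,cf=mask("top",n)
    if m is not None: print(n,round(cf,2),m.sum(),box(im,m,z))
E
```

```text
t 33.53 p [ 0.4299 -0.0969  0.2994] yaw_y 95.28 z [-0.001  0.001 -1.   ] F [ 0.31  0.01 -2.45] M [ 0.04   0.054 -0.001] op 21.9 g 30.0 q6 -122.6
go [-0.006  -0.0013  0.1839] [ 0.06 -0.03  0.08]
pot_lid 0.63 1931 (array([443.4, 273.1]), array([115.3, 118. ]), 58.9)
lid_rest 0.75 280 (array([420.2, 273.4]), array([ 90. , 126.8]), 1.1)
```

play_rows(
  motion=[
    [[-0.006, -0.001, 0, 0, 0, 0], [-0.006, -0.001, 0.03, 0, 0, 0], [-0.006, -0.001, 0.065, 0, 0, 0], [-0.006, -0.001, 0.1, 0, 0, 0], [-0.006, -0.001, 0.13, 0, 0, 0], [-0.006, -0.001, 0.15, 0, 0, 0], [-0.006, -0.001, 0.16, 0, 0, 0], [-0.006, -0.001, 0.16, 0, 0, 0]],
  ],
)

```text
time_s: 34.35
position: [0.4353, -0.0976, 0.1373]
tcp_rot: [[-0.996, -0.091, -0.004], [-0.091, 0.996, 0.002], [0.004, 0.003, -1.0]]
force: [-1.3, -0.7, -1.6]
opening: 0.248
grasp_force: 30.0
```

```bash
python3 - <<'E'
from h import *
s=st(); goto([.4358,-.0975,.1155],95.2,s)
E
```

```text
t 34.35 p [ 0.4353 -0.0976  0.1373] yaw_y 95.24 z [-0.004  0.002 -1.   ] F [-1.29 -0.72 -1.64] M [0.047 0.057 0.053] op 21.6 g 30.0 q6 -122.3
go [-0.0006 -0.      0.0218] [ 0.16 -0.24  0.04]
```

play_rows(
  motion=[
    [[0, 0, 0.008, 0, 0, 0], [0, 0, 0.014, 0, 0, 0], [0, 0, 0.018, 0, 0, 0], [0, 0, 0.021, 0, 0, 0], [0, 0, 0.0235, 0, 0, 0], [0, 0, 0.0235, 0, 0, 0]],
  ],
)

```text
time_s: 34.85
position: [0.4362, -0.0986, 0.116]
tcp_rot: [[-0.996, -0.091, -0.0], [-0.091, 0.996, -0.0], [0.0, -0.0, -1.0]]
force: [0.6, -0.6, -0.9]
opening: 0.251
grasp_force: 30.0
```

```bash
python3 - <<'E'
from h import *
st()
E
```

```text
t 34.85 p [ 0.4362 -0.0986  0.116 ] yaw_y 95.21 z [-0. -0. -1.] F [ 0.64 -0.61 -0.85] M [ 0.015  0.012 -0.026] op 21.8 g 30.0 q6 -122.3
```

play_rows(
  motion=[
    [[0, 0, 0.0005, 0, 0, 0], [0, 0, 0.0005, 0, 0, 0], [0, 0, 0.0005, 0, 0, 0]],
  ],
)

```text
time_s: 35.1
position: [0.4364, -0.0987, 0.1158]
tcp_rot: [[-0.996, -0.091, 0.001], [-0.091, 0.996, -0.0], [-0.001, -0.0, -1.0]]
force: [-0.0, 0.4, -1.5]
opening: 0.252
grasp_force: 30.0
```

play_rows(
  motion=[
    [[0, 0, 0, 0, 0, 0], [0, 0, 0, 0, 0, 0], [0, 0, 0, 0, 0, 0], [0, 0, 0, 0, 0, 0], [0, 0, 0, 0, 0, 0], [0, 0, 0, 0, 0, 0], [0, 0, 0, 0, 0, 0], [0, 0, 0, 0, 0, 0]],
  ],
  fingers=0.08,
)

```text
time_s: 35.77
position: [0.4363, -0.0986, 0.1155]
tcp_rot: [[-0.996, -0.091, 0.0], [-0.091, 0.996, 0.0], [-0.0, 0.0, -1.0]]
force: [0.6, 0.1, 0.3]
opening: 0.771
grasp_force: 0.0
```

play_rows(
  motion=[
    [[0, 0, 0, 0, 0, 0], [0, 0, -0.01, 0, 0, 0], [0, 0, -0.03, 0, 0, 0], [0, 0, -0.06, 0, 0, 0], [0, 0, -0.1, 0, 0, 0], [0, 0, -0.14, 0, 0, 0], [0, 0, -0.18, 0, 0, 0], [0, 0, -0.2, 0, 0, 0]],
  ],
)

```text
time_s: 36.43
position: [0.438, -0.0994, 0.3204]
tcp_rot: [[-0.996, -0.091, 0.007], [-0.091, 0.996, -0.004], [-0.007, -0.004, -1.0]]
force: [0.6, -0.9, 0.0]
opening: 0.918
grasp_force: 0.0
```

play_rows(
  motion=[
    [[0, 0, 0, 0, 0, 0], [0, 0, 0, 0, 0, 0], [0, 0, 0, 0, 0, 0], [0, 0, 0, 0, 0, 0]],
  ],
)

```text
time_s: 36.77
position: [0.435, -0.098, 0.3138]
tcp_rot: [[-0.996, -0.091, -0.004], [-0.091, 0.996, 0.002], [0.004, 0.002, -1.0]]
force: [-0.1, -0.6, -0.6]
opening: 0.919
grasp_force: 0.0
```

```bash
python3 - <<'E'
from h import *
st(); im=imaging.capture("wrist"); f=im["frame"].astype(int); r,g,b=f[...,0],f[...,1],f[...,2]; m=((r>1.6*g)&(r<170)&(r>30)).astype(np.uint8)
n,l,ss,c=cv2.connectedComponentsWithStats(m); i=1+np.argmax(ss[1:,4]); print("handle",ss[i],box(im,l==i,.154))
for cam in("wrist","scene"):
    im=imaging.capture(cam)
    for n,z in(("pot_lid",.03),("lid_rest",.018),("handle",.154)):
        m,cf=mask(cam,n)
        if m is not None: print(cam,n,round(cf,2),m.sum(),box(im,m,z),[np.round(d["at"],3).tolist() for d in finder.recognise(cam,n)[:1]])
E
```

```text
t 36.77 p [ 0.435  -0.098   0.3138] yaw_y 95.21 z [-0.004  0.002 -1.   ] F [-0.09 -0.57 -0.58] M [ 0.003 -0.002 -0.023] op 79.9 g 0.0 q6 -122.3
handle [ 270  135   19  108 1892] (array([437.4, -97.3]), array([117.7,  19.8]), 4.7)
wrist pot_lid 0.62 4669 (array([444.9, 267.5]), array([119.5, 105.5]), 18.6) [[0.438, 0.264, 0.031]]
wrist lid_rest 0.95 819 (array([428.2, 242.4]), array([ 71. , 127.6]), 67.7) [[0.427, 0.224, 0.017]]
wrist handle 0.77 2208 (array([437. , -97.4]), array([118.8,  22.3]), 5.1) [[0.435, -0.101, 0.154]]
scene pot_lid 0.92 1669 (array([443.5, 268.2]), array([114.4, 118.2]), 72.9) [[0.44, 0.27, 0.029]]
scene lid_rest 0.66 205 (array([417.6, 241.3]), array([ 53.4, 122.1]), 49.3) [[0.39, 0.254, 0.013]]
scene handle 0.8 1051 (array([ 433.5, -107.8]), array([127.1,  35.7]), 5.8) [[0.429, -0.101, 0.155]]
```

```bash
python3 -c "
from rig import bot
print(bot.hand_in())"
```

```text
the job is handed in; nothing more can be done
None
```

The job is handed in at about 37 s of the 72 s limit, though no verdict came back: the lid balanced about 21 mm to the -y side, was carried level and lies within about 3 mm of the rest's centre, and the lifter hangs back in its rack, released (the first grip closed just above the handle and was redone deeper).

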